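# Set up the parcel-wrapping bench

### The arm

A 6-joint arm with a two-finger parallel gripper is mounted at the origin on a cart in front of the work surface, level with it; the furniture and walls round the work are solid. World frame = base frame: x ahead of the robot, y to its left, z up, the work surface at z = 0. Lengths are in m, angles in rad, forces in N, time in s.
With the tool pointing down it reaches from about 0.25 to 0.775 m from the base axis. Payload 4 kg.
Tool frame: the origin (TCP) lies at the very end of the fingers, on their centre line; the grasp point (between the pads) lies 19 mm behind it; z points along the fingers, y is the line along which they close (so a half turn about z gives the same grasp; the last joint's range is limited). The gripper opens to 85 mm and grips with 20 to 120 N. Pads are 22 mm wide; open, the fingers measure 114 mm over their backs; the gripper's body (76 mm by 85 mm) begins 54 mm behind the grasp point. The pads swing forward as they close: fully open they stand 13 mm farther back than shut.
Start: joints at [-1.414, 0.087, 1.371, -0, 1.684, -0.103], TCP at [0.141, -0.532, 0.231] pointing down, gripper open.
Joint ranges: [-3.1, 3.1], [-0.76, 2.03], [0.27, 2.55], [-1.08, 4.22], [0.17, 2.65], [-2.57, 2.57]. Speed limits (rad/s): [2.79, 2.79, 3.14, 3.14, 3.14, 3.14].

### API

Orientations are given as a unit quaternion [x, y, z, w].
In Python, from station import manip, vision, nets gives the robot as it stands.
- The arm moves only by the tool move_arm, never from a script. Its argument "commands" is a list of rows, each an object of numbers: "fingers": the finger opening in cm, from 0 to 8.54; "x", "y", "z": the shift along the tool's x, y, z in cm; "ax", "ay", "az": the turn, a rotation vector about the tool's x, y, z in rad. A call has 1 to 12 rows; each row is the pose to reach, as a shift and turn from the pose commanded when the call began, along the tool's axes at that moment; what a row does not reach only later rows make up. A row lasts 1/12 s, in which the tool goes at most 41.7 mm and 7.16 degrees, less where a joint would pass 70% of its speed; a pose out of reach is approached as far as the arm can. A call with a gripper value outside its range is refused whole. The fingers move at their own pace and stop on an object; "grip_force" is the grip in N (left out, the last holds). Time passes only in rows, so rows that repeat a pose let the fingers close. It gives the time, the measured TCP pose, the force, the opening and the grip force at its end, in the units of the state.
- manip.read_state(): the state, without advancing time (a new reading comes with each control period).
- vision.camera(name): name is "scene" or "top"; returns a dict with "color" (420x560x3 uint8, red, green, blue), "K" (3x3 intrinsics, pixels), "dist_coeffs" ([k1, k2, p1, p2, k3] as OpenCV has them; the pictures are not rectified), "view" (4x4, takes a point from world to camera coordinates). Camera axes: x right, y down, z forward; pixel columns grow to the right and rows downward; lengths in m; the calibration is good to about 2 mm. A picture is of the moment at which its call begins. There is no depth.
- manip.close_job(): hands the job in; it is judged then, once.
Trained networks look in a picture, given as the dict that the camera call returned (one of the last four; its "shot" number tells which), for a name from the list of things; names that differ only in an ending like _2 or _b are one class to them, and where a whole thing is asked for, a point or a joint stands for the part that bears it (a point fixed in the world has none). Each returns a list of dicts, best first, with "score" (0 to 1); they miss things now and then, are a little off and sometimes report something else, mostly with a low value. They report only what shows in the picture. A call takes as long as a camera call.
- nets.masks_of(thing, picture): "pixels" (420x560 bool, what is visible of it) and "uv" ([column, row] in pixels, amid what is visible of it).
The state is a dict: "time_s": time; "joint_positions": joint angles; "joint_vel": joint speeds; "joint_torque": joint torques, N m; "eef_pos": TCP position; "tcp_rot": TCP orientation; "force": force on the tool from outside, world axes, zero at the start; "wrist_torque": the same for the moment, N m; "width": opening from 0.0 (shut) to 1.0 (fully open); "grasp_force": force on a finger pad.
Only numpy, scipy, OpenCV 4.12 (cv2) and the standard library are available. Lean on these libraries where they do the work, as an engineer would, in place of code of your own. Each camera call takes 0.05 s, during which the arm holds its last target. There are 200 camera calls.

### The job

Get the wrapping bench ready for the parcels: roll the two paper rolls along the table, without lifting them, in towards the slide cutter until each lies at rest along the strip of masking tape on its own side, its whole length touching down on the tape and tape showing beyond both its ends. Slide the cutter head onto the open far end of the cutter's rail and along it to the closed end until the sprung ball catches it, and put every spool of string upright on a spindle of its own, right down on the stand. Leave the other things on the table alone.

Things in the scene. Friction and masses are not known exactly. Their poses are not given: they have to be found in the camera images.
- kraft_roll: fat brown roll of wrapping paper, a cylinder 96 mm thick and 130 mm long (too fat to grasp, about 0.55 kg), lying to one side of the cutter; origin at its centre, 48 mm above the table; its x axis is the roll's axis, roughly along world x; y and z turn as it rolls. Pushed at half height it rolls easily; a brisk push makes it run centimetres ahead of the hand, one at 15 mm/s does not
- tissue_roll: fat white roll of tissue paper, a cylinder 90 mm thick and 120 mm long (too fat to grasp, about 0.4 kg), lying to one side of the cutter; origin at its centre, 45 mm above the table; its x axis is the roll's axis, roughly along world x; y and z turn as it rolls. Pushed at half height it rolls easily; a brisk push makes it run centimetres ahead of the hand, one at 15 mm/s does not
- kraft_roll_near (a point): centre of the brown roll's near end face, on its axis
- kraft_roll_far (a point): centre of the brown roll's far end face, on its axis
- tissue_roll_near (a point): centre of the white roll's near end face, on its axis
- tissue_roll_far (a point): centre of the white roll's far end face, on its axis
- left_mark: strip of masking tape stuck on the table to the left of the cutter, 210 x 25 mm, flat, place of the roll on that side; origin at its middle on the table, x along its length (away from the robot), y across it to the left
- right_mark: strip of masking tape stuck on the table to the right of the cutter, 210 x 25 mm, flat, place of the roll on that side; origin at its middle on the table, x along its length (away from the robot), y across it to the left
- cutter: slide cutter, fixed: grey base plate 190 x 76 x 4 mm, on it an aluminium T rail along its x axis (away from the robot), z up; origin under the base's middle. The rail's cap is 20 mm wide, 22 to 28 mm above the table, on a web 8 mm wide. Far end (tip at x = +80 mm) open, tapered over the last 14 mm; near end shut by a black stop block. A sprung ball, 12 mm, stands 4 mm out of the cap by the stop
- rail_home (a point): where the cutter head's origin is when it is caught by the ball: on the rail's centre line, 126 mm from the rail's open tip towards the robot, 14 mm above the table; axes as the cutter's. There the head is 1 mm short of the stop block
- catch_ball (a joint): how far the sprung ball is pressed down, m: 0 standing out, up to 0.0045 pressed in; pressing takes 1 to 5 N; the head passing over it presses it about 3 mm until it springs up into the window in the head's roof
- cutter_head: black C-shaped shuttle 44 (x, slides this way) x 33 x 20 mm, loose at the back; ribbed grey grip fin on top, 34 (x) x 14 (y) mm, 20 to 46 mm high; origin in the middle of its underside; alike both ways round. Its channel takes the rail's cap: 23 mm wide, 5 to 14 mm above the underside, slot below 11 mm wide (play 1.5 mm all round), so on the rail its underside is 14 to 17 mm above the table
- spindle_1 (a point): foot of spindle 1 of the string stand (a fixed wooden base 56 x 196 x 10 mm, back left, with three steel spindles in a row 65 mm apart), on the base's top, 10 mm above the table; the spindle is 10 mm thick and rises 73 mm from here to a rounded tip
- spindle_2 (a point): foot of spindle 2 of the string stand (a fixed wooden base 56 x 196 x 10 mm, back left, with three steel spindles in a row 65 mm apart), on the base's top, 10 mm above the table; the spindle is 10 mm thick and rises 73 mm from here to a rounded tip
- spindle_3 (a point): foot of spindle 3 of the string stand (a fixed wooden base 56 x 196 x 10 mm, back left, with three steel spindles in a row 65 mm apart), on the base's top, 10 mm above the table; the spindle is 10 mm thick and rises 73 mm from here to a rounded tip
- spool_1: spool of string standing upright at the back right (two or three of them are there), 49 mm in diameter, 56 mm high, with a hole of 16 mm right through along its axis; origin at the centre of its underside, z up the axis
- spool_2: spool of string standing upright at the back right (two or three of them are there), 49 mm in diameter, 56 mm high, with a hole of 16 mm right through along its axis; origin at the centre of its underside, z up the axis
- spool_3: spool of string standing upright at the back right (two or three of them are there), 49 mm in diameter, 56 mm high, with a hole of 16 mm right through along its axis; origin at the centre of its underside, z up the axis
- masking_tape: roll of masking tape lying flat, 96 mm across, 25 mm high, at the front edge; not part of the job
- scrub_brush: wooden scrubbing brush, 152 mm long, 46 mm high, front right; not part of the job
- meter_keys: bunch of keys with a red tag, 118 mm long, 8 mm high, back right; not part of the job
- binder_clip: black binder clip, 38 mm, back left beside the string stand; not part of the job

How it is judged:
By the outcome, as a careful person would: the job done as asked, in the order asked, and still so for the second after the job is handed in, with the robot touching nothing.
Of spool_1, spool_2, spool_3 only 2 to 3 are there at a start; the rules pass over those that are not, and their reading is None.
At some moment in a run one of cutter_head, spool_1, spool_2, spool_3 may be knocked a few centimetres aside while the robot is not near it.
It also fails if it takes over 210 s, if anything falls off the work surface, if the arm or the gripper's body presses on something with over 40 N, if the wrist force passes 120 N, or if a joint passes its speed limit or range.

## Working session

There is one attempt and no reset: what is moved stays moved. The work goes in short steps, Python scripts to look and compute and a tool call to move; the robot and the scene stay as the last step left them, time stands still between calls to the robot, and variables do not carry over. Pictures are saved under pics/ and viewed, at most 14 in all, crops included, and the job is handed in when it is done.

Besides the shell and the picture viewer there is one more tool, called after "Request:" as a command line: name --argument value ..., lists and objects as JSON in quotes. move_arm: Moves the arm, as the interface text tells. Its arguments: {"type":"object","properties":{"commands":{"type":"array"},"grip_force":{"type":"number"}},"required":["commands"]}

```bash
mkdir -p pics; cat > h.py <<'E'
import numpy as np, cv2
from station import manip, vision, nets
def ray(p,uv):
    u=cv2.undistortPoints(np.array([[uv]],float),np.array(p["K"]),np.array(p["dist_coeffs"]))[0,0]
    V=np.array(p["view"]);R=V[:3,:3];c=-R.T@V[:3,3]
    return c,R.T@np.array([u[0],u[1],1.])
def onz(p,uv,z):
    c,d=ray(p,uv);return c+d*(z-c[2])/d[2]
def proj(p,X):
    V=np.array(p["view"]);r,_=cv2.Rodrigues(V[:3,:3])
    return cv2.projectPoints(np.array(X,float).reshape(-1,1,3),r,V[:3,3],np.array(p["K"]),np.array(p["dist_coeffs"]))[0][:,0]
def save(p,n,crop=None,s=1):
    im=p["color"][:,:,::-1]
    if crop: im=im[crop[1]:crop[3],crop[0]:crop[2]]
    cv2.imwrite("pics/"+n,cv2.resize(im,None,fx=s,fy=s,interpolation=cv2.INTER_CUBIC))
E
python3 - <<'E'
from h import *
print(manip.read_state())
H=dict(kraft_roll=.048,tissue_roll=.045,left_mark=0,right_mark=0,cutter=.004,cutter_head=.02,spindle_1=.05,spool_1=.056,masking_tape=.025,scrub_brush=.04,meter_keys=.005,binder_clip=.01)
for n in ["top","scene"]:
    p=vision.camera(n);save(p,n+"0.png",s=1.4)
    print(n,-p["view"][:3,:3].T@p["view"][:3,3])
    for k,z in H.items():
        for r in nets.masks_of(k,p)[:4]:
            print(k,round(r["score"],2),np.round(r["uv"]),np.round(onz(p,r["uv"],z),3),r["pixels"].sum())
E
```

```text
{'time_s': 0.0, 'joint_positions': array([-1.41409222e+00,  8.79896046e-02,  1.37231377e+00, -2.57181912e-05,
        1.68360079e+00, -1.03080387e-01]), 'joint_vel': array([-0.00046849, -0.00112569,  0.00097605,  0.00077929, -0.00011693,
       -0.00031487]), 'joint_torque': array([ 9.97599818e-04, -3.51867878e+01, -3.13269067e+01, -2.52670060e-05,
        1.08918973e-02, -4.63907142e-06]), 'eef_pos': array([ 0.14119665, -0.53103285,  0.23009003]), 'tcp_rot': array([ 9.91575379e-01,  1.29525793e-01, -4.37586494e-05, -1.15499626e-03]), 'force': array([-0.01301847,  0.16866809,  0.26461834]), 'wrist_torque': array([-0.00543032, -0.03727806,  0.03754013]), 'grasp_force': 0.0, 'width': 1.0018465162406662}
top [ 0.28405169 -0.02154471  1.14871574]
kraft_roll 0.69 [137. 198.] [0.496 0.33  0.048] 2157
kraft_roll 0.22 [389. 282.] [ 0.289 -0.318  0.048] 1145
tissue_roll 0.78 [359. 212.] [ 0.466 -0.248  0.045] 1780
tissue_roll 0.31 [260. 200.] [0.494 0.009 0.045] 1927
tissue_roll 0.28 [137. 198.] [0.495 0.332 0.045] 2107
left_mark 0.88 [209. 200.] [0.5   0.151 0.   ] 664
right_mark 0.68 [305. 
[... 1248 characters left out ...]

spindle_1 0.5 [340. 269.] [ 0.637 -0.177  0.05 ] 502
spool_1 0.97 [341. 268.] [ 0.639 -0.178  0.056] 461
spool_1 0.81 [337. 297.] [ 0.628 -0.261  0.056] 555
spool_1 0.72 [336. 249.] [ 0.626 -0.119  0.056] 442
spool_1 0.44 [240. 148.] [0.349 0.252 0.056] 441
masking_tape 0.59 [238. 147.] [0.335 0.293 0.025] 544
masking_tape 0.52 [290. 138.] [0.493 0.345 0.025] 1379
scrub_brush 0.91 [192. 313.] [ 0.3   -0.316  0.04 ] 1301
scrub_brush 0.47 [336. 247.] [ 0.628 -0.098  0.04 ] 481
meter_keys 0.78 [350. 346.] [ 0.659 -0.357  0.005] 458
binder_clip 0.64 [342. 268.] [ 0.647 -0.142  0.01 ] 449
binder_clip 0.56 [341. 148.] [0.652 0.332 0.01 ] 45
binder_clip 0.32 [262. 292.] [ 0.453 -0.227  0.01 ] 2092
```

View pics/top0.png

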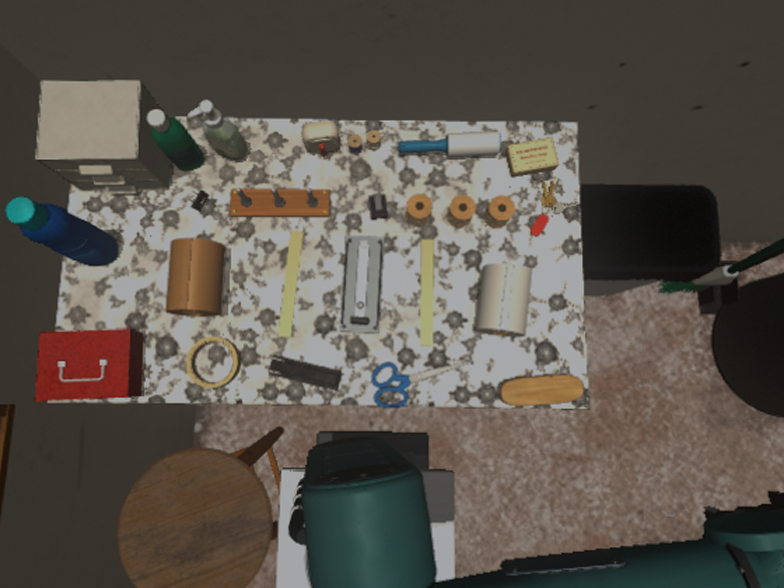

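View pics/scene0.png

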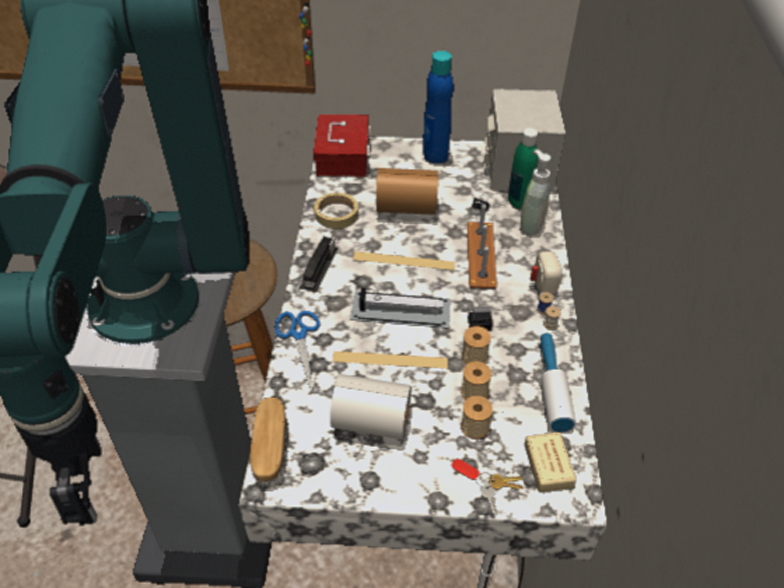

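The pictures show the kraft roll at left (195,277), the tissue roll at right (503,300), three spools at (419..501,207), the head at (378,206), the cutter at (362,284) and the stand at (280,203) with three empty spindles. The tapes are slightly yawed. Next I fit accurate poses from the silhouettes.

```bash
cat > fit.py <<'E'
from h import *
from scipy.optimize import minimize
a=np.linspace(0,2*np.pi,40,endpoint=False)
def cylx(r,L): return np.array([[s*L/2,r*np.cos(t),r+r*np.sin(t)] for s in(-1,1) for t in a])
def cylz(r,h,z0=0): return np.array([[r*np.cos(t),r*np.sin(t),z] for z in(z0,z0+h) for t in a])
def box(lx,ly,z0,z1): return np.array([[i*lx/2,j*ly/2,z] for i in(-1,1) for j in(-1,1) for z in(z0,z1)])
M=dict(kraft_roll=[cylx(.048,.13)],tissue_roll=[cylx(.045,.12)],left_mark=[box(.21,.025,0,0)],right_mark=[box(.21,.025,0,0)],
 cutter=[box(.19,.076,0,.004)],cutter_head=[box(.044,.033,0,.02),box(.034,.014,.02,.046)],spool_1=[cylz(.0245,.056)],
 stand=[box(.056,.196,0,.01)]+[cylz(.005,.073,.01)+[0,k*.065,0] for k in(-1,0,1)])
S=4
def sil(p,name,q):
    m=np.zeros((420*S,560*S),np.uint8);c,s=np.cos(q[2]),np.sin(q[2]);R=np.array([[c,-s,0],[s,c,0],[0,0,1]])
    for pts in M[name]:
        X=pts@R.T+[q[0],q[1],q[3] if len(q)>3 else 0]
        h=cv2.convexHull(((proj(p,X)+.5)*S).astype(np.float32))
        cv2.fillConvexPoly(m,np.round(h).astype(np.int32),1)
    return cv2.resize(m.astype(np.float32),(560,420),interpolation=cv2.INTER_AREA)
def fit(name,pm,q0,yaw=True,z=0):
    """pm: list of (picture, mask)"""
    q0=np.array(q0,float)
    def cost(v):
        q=[q0[0]+v[0]*.01,q0[1]+v[1]*.01,q0[2]+(v[2]*.1 if yaw else 0),z]
        return sum(np.abs(sil(p,name,q)-m).sum()/m.sum() for p,m in pm)
    n=3 if yaw else 2
    best=min((minimize(cost,np.zeros(n),method="Nelder-Mead",options=dict(initial_simplex=np.vstack([np.zeros(n),s*np.eye(n)]),xatol=.005,fatol=1e-5,maxiter=150)) for s in(1,-1)),key=lambda r:r.fun)
    v=best.x
    return np.round([q0[0]+v[0]*.01,q0[1]+v[1]*.01,q0[2]+(v[2]*.1 if yaw else 0)],4),round(best.fun,3)
def pick(name,p,xy,z,tol=25):
    t=proj(p,[[xy[0],xy[1],z]])[0]
    r=[r for r in nets.masks_of(name,p) if np.hypot(*(np.array(r["uv"])-t))<tol]
    return r[0]["pixels"].astype(np.float32) if r else None
def find(name,q0,yaw=True,z=0,pics=None,net=None,tol=25):
    pics=pics or [vision.camera("top"),vision.camera("scene")]
    pm=[(p,pick(net or name,p,q0[:2],z+.02,tol)) for p in pics];pm=[x for x in pm if x[1] is not None]
    out=[fit(name,[x],q0,yaw,z) for x in pm]+([fit(name,pm,q0,yaw,z)] if len(pm)>1 else [])
    return out
def to(pos,yang=None,tilt=None):
    """shift (cm) and az to a TCP world pos, tool y at world angle yang"""
    from scipy.spatial.transform import Rotation as Ro
    s=manip.read_state();R=Ro.from_quat(s["tcp_rot"])
    d=R.inv().apply(np.array(pos)-s["eef_pos"])*100
    o=dict(d=np.round(d,2))
    if yang is not None:
        G=Ro.from_matrix(np.array([[-np.sin(yang),np.cos(yang),0],[np.cos(yang),np.sin(yang),0],[0,0,-1]]).T@np.eye(3)) if 0 else Ro.from_matrix(np.column_stack([[-np.sin(yang),np.cos(yang),0],[np.cos(yang),np.sin(yang),0],[0,0,-1]]))
        o["rot"]=np.round((R.inv()*G).as_rotvec(),3)
    return o
E
python3 - <<'E'
from fit import *
pics=[vision.camera("top"),vision.camera("scene")]
for n,q,net in [("kraft_roll",(.495,.33,0),0),("tissue_roll",(.465,-.25,0),0),("left_mark",(.5,.15,0),0),("right_mark",(.484,-.11,0),0),("cutter",(.5,.01,0),0),("cutter_head",(.65,-.017,0),0),("stand",(.66,.17,0),"spindle_1"),("spool_1",(.63,-.087,0),0),("spool_1",(.63,-.172,0),0),("spool_1",(.625,-.25,0),0)]:
    print(n,find(n,q,n!="spool_1",pics=pics,net=net or None,tol=14 if n=="spool_1" else 25))
E
```

```text
kraft_roll [(array([ 0.4953,  0.3249, -0.0193]), np.float64(0.05)), (array([0.4941, 0.3279, 0.0018]), np.float64(0.035)), (array([ 0.4954,  0.3261, -0.0156]), np.float64(0.096))]
tissue_roll [(array([ 0.4618, -0.2474, -0.1181]), np.float64(0.026)), (array([ 0.461 , -0.2454, -0.1391]), np.float64(0.025)), (array([ 0.4613, -0.2464, -0.1241]), np.float64(0.065))]
left_mark [(array([ 0.4961,  0.1561, -0.0847]), np.float64(0.097)), (array([ 0.4968,  0.1583, -0.0749]), np.float64(0.215)), (array([ 0.4962,  0.1569, -0.0822]), np.float64(0.337))]
right_mark [(array([ 0.4842, -0.1084,  0.0022]), np.float64(0.096))]
cutter [(array([ 0.4982,  0.0166, -0.0434]), np.float64(0.063)), (array([ 0.4984,  0.0192, -0.0534]), np.float64(0.09)), (array([ 0.4983,  0.0176, -0.0433]), np.float64(0.166))]
cutter_head [(array([ 0.6527, -0.0104,  0.1667]), np.float64(0.152)), (array([ 0.6509, -0.008 ,  0.0137]), np.float64(0.309)), (array([ 0.651 , -0.0109,  0.1474]), np.float64(0.463))]
stand [(array([0.6571, 0.182 , 0.0227]), np.float64(0.075)), (array([0.6577, 0.1855, 0.0241]), np.float64(0.059)), (array([0.6575, 0.1834, 0.0209]), np.float64(0.144))]
spool_1 [(array([ 0.6394, -0.0887,  0.    ]), np.float64(0.08)), (array([ 0.6404, -0.0852,  0.    ]), np.float64(0.195)), (array([ 0.639 , -0.0879,  0.    ]), np.float64(0.295))]
spool_1 [(array([ 0.6371, -0.1683,  0.    ]), np.float64(0.149))]
spool_1 [(array([ 0.636 , -0.2457,  0.    ]), np.float64(0.057)), (array([ 0.6363, -0.2424,  0.    ]), np.float64(0.049)), (array([ 0.636 , -0.2448,  0.    ]), np.float64(0.146))]
```

```bash
python3 -c "
from fit import *
print(to([.466,-.342,.15],0.0))"
```

```text
{'d': array([36.25, -9.98,  8.13]), 'rot': array([ 0.   ,  0.   , -1.311])}
```

Request:
move_arm --commands '[{"x":36.3,"y":-10,"z":6,"az":-1.311,"fingers":6.5},{"x":36.3,"y":-10,"z":6,"az":-1.311,"fingers":6.5},{"x":36.3,"y":-10,"z":6,"az":-1.311,"fingers":6.5},{"x":36.3,"y":-10,"z":6,"az":-1.311,"fingers":6.5},{"x":36.3,"y":-10,"z":6,"az":-1.311,"fingers":6.5},{"x":36.3,"y":-10,"z":6,"az":-1.311,"fingers":6.5},{"x":36.3,"y":-10,"z":6,"az":-1.311,"fingers":6.5},{"x":36.3,"y":-10,"z":6,"az":-1.311,"fingers":6.5},{"x":36.3,"y":-10,"z":6,"az":-1.311,"fingers":6.5},{"x":36.3,"y":-10,"z":6,"az":-1.311,"fingers":6.5},{"x":36.3,"y":-10,"z":6,"az":-1.311,"fingers":6.5},{"x":36.3,"y":-10,"z":6,"az":-1.311,"fingers":6.5}]'

```text
$.commands[0]: bad value
```

```bash
python3 -c "
from fit import *
print(to([.466,-.342,.022],0.0), manip.read_state()['eef_pos'])"
```

```text
{'d': array([36.25, -9.98, 20.93]), 'rot': array([ 0.   ,  0.   , -1.311])} [ 0.14127097 -0.53156862  0.23134853]
```

Request:
move_arm --commands '[{"x":36.3,"y":-10.0,"z":6.0,"ax":0.0,"ay":0.0,"az":-1.311,"fingers":6.5},{"x":36.3,"y":-10.0,"z":6.0,"ax":0.0,"ay":0.0,"az":-1.311,"fingers":6.5}]'

```text
time_s: 2.57
eef_pos: [0.2117, -0.4908, 0.2184]
tcp_rot: [0.968, 0.253, -0.0, 0.001]
force: [0.9, -0.7, -0.8]
width: 0.768
grasp_force: 0.0
```

```bash
python3 -c "
from fit import *
print(to([.466,-.342,.15],0.0))"
```

```text
{'d': array([29.46, -0.56,  6.82]), 'rot': array([ 1.00e-03,  1.00e-03, -1.06e+00])}
```

Request:
move_arm --commands '[{"x":29.5,"y":-0.6,"z":6.8,"ax":0,"ay":0,"az":-1.06,"fingers":6.5},{"x":29.5,"y":-0.6,"z":6.8,"ax":0,"ay":0,"az":-1.06,"fingers":6.5},{"x":29.5,"y":-0.6,"z":6.8,"ax":0,"ay":0,"az":-1.06,"fingers":6.5},{"x":29.5,"y":-0.6,"z":6.8,"ax":0,"ay":0,"az":-1.06,"fingers":6.5},{"x":29.5,"y":-0.6,"z":6.8,"ax":0,"ay":0,"az":-1.06,"fingers":6.5},{"x":29.5,"y":-0.6,"z":6.8,"ax":0,"ay":0,"az":-1.06,"fingers":6.5},{"x":29.5,"y":-0.6,"z":6.8,"ax":0,"ay":0,"az":-1.06,"fingers":6.5},{"x":29.5,"y":-0.6,"z":6.8,"ax":0,"ay":0,"az":-1.06,"fingers":6.5},{"x":29.5,"y":-0.6,"z":6.8,"ax":0,"ay":0,"az":-1.06,"fingers":6.5},{"x":29.5,"y":-0.6,"z":6.8,"ax":0,"ay":0,"az":-1.06,"fingers":6.5},{"x":29.5,"y":-0.6,"z":6.8,"ax":0,"ay":0,"az":-1.06,"fingers":6.5}]'

```text
time_s: 3.48
eef_pos: [0.467, -0.3408, 0.1502]
tcp_rot: [0.708, 0.706, -0.0, 0.0]
force: [0.4, 0.3, -0.3]
width: 0.764
grasp_force: 0.0
```

```bash
python3 -c "
from fit import *
print(to([.466,-.342,.022],0.0), manip.read_state()['eef_pos'])"
```

```text
{'d': array([-0.12, -0.1 , 12.82]), 'rot': array([-0.   ,  0.   , -0.002])} [ 0.46703064 -0.34076617  0.15018337]
```

Request:
move_arm --commands '[{"x":0,"y":0,"z":12.8,"ax":0,"ay":0,"az":0,"fingers":6.5},{"x":0,"y":0,"z":12.8,"ax":0,"ay":0,"az":0,"fingers":6.5},{"x":0,"y":0,"z":12.8,"ax":0,"ay":0,"az":0,"fingers":6.5},{"x":0,"y":0,"z":12.8,"ax":0,"ay":0,"az":0,"fingers":6.5},{"x":0.6,"y":0,"z":12.8,"ax":0,"ay":0,"az":0,"fingers":6.5},{"x":1.2,"y":0,"z":12.8,"ax":0,"ay":0,"az":0,"fingers":6.5},{"x":1.6,"y":0,"z":12.8,"ax":0,"ay":0,"az":0,"fingers":6.5},{"x":1.8,"y":0,"z":12.8,"ax":0,"ay":0,"az":0,"fingers":6.5},{"x":2.0,"y":0,"z":12.8,"ax":0,"ay":0,"az":0,"fingers":6.5},{"x":2.2,"y":0,"z":12.8,"ax":0,"ay":0,"az":0,"fingers":6.5},{"x":2.4,"y":0,"z":12.8,"ax":0,"ay":0,"az":0,"fingers":6.5},{"x":2.6,"y":0,"z":12.8,"ax":0,"ay":0,"az":0,"fingers":6.5}]'

```text
time_s: 4.48
eef_pos: [0.4672, -0.3149, 0.0227]
tcp_rot: [0.707, 0.707, -0.0, 0.0]
force: [-0.2, 0.2, 0.1]
width: 0.763
grasp_force: 0.0
```

Request:
move_arm --commands '[{"x":0.2,"y":0,"z":0,"ax":0,"ay":0,"az":0,"fingers":6.5},{"x":0.4,"y":0,"z":0,"ax":0,"ay":0,"az":0,"fingers":6.5},{"x":0.6,"y":0,"z":0,"ax":0,"ay":0,"az":0,"fingers":6.5},{"x":0.8,"y":0,"z":0,"ax":0,"ay":0,"az":0,"fingers":6.5},{"x":1.0,"y":0,"z":0,"ax":0,"ay":0,"az":0,"fingers":6.5},{"x":1.2,"y":0,"z":0,"ax":0,"ay":0,"az":0,"fingers":6.5},{"x":1.4,"y":0,"z":0,"ax":0,"ay":0,"az":0,"fingers":6.5},{"x":1.6,"y":0,"z":0,"ax":0,"ay":0,"az":0,"fingers":6.5},{"x":1.8,"y":0,"z":0,"ax":0,"ay":0,"az":0,"fingers":6.5},{"x":2.0,"y":0,"z":0,"ax":0,"ay":0,"az":0,"fingers":6.5},{"x":2.2,"y":0,"z":0,"ax":0,"ay":0,"az":0,"fingers":6.5},{"x":2.4,"y":0,"z":0,"ax":0,"ay":0,"az":0,"fingers":6.5}]'

```text
time_s: 5.48
eef_pos: [0.467, -0.2907, 0.0222]
tcp_rot: [0.707, 0.707, -0.0, 0.0]
force: [-0.2, -0.3, -0.3]
width: 0.759
grasp_force: 0.0
```

Request:
move_arm --commands '[{"x":0.2,"y":0,"z":0,"ax":0,"ay":0,"az":0,"fingers":6.5},{"x":0.4,"y":0,"z":0,"ax":0,"ay":0,"az":0,"fingers":6.5},{"x":0.6,"y":0,"z":0,"ax":0,"ay":0,"az":0,"fingers":6.5},{"x":0.8,"y":0,"z":0,"ax":0,"ay":0,"az":0,"fingers":6.5},{"x":1.0,"y":0,"z":0,"ax":0,"ay":0,"az":0,"fingers":6.5},{"x":1.2,"y":0,"z":0,"ax":0,"ay":0,"az":0,"fingers":6.5},{"x":1.4,"y":0,"z":0,"ax":0,"ay":0,"az":0,"fingers":6.5},{"x":1.6,"y":0,"z":0,"ax":0,"ay":0,"az":0,"fingers":6.5},{"x":1.8,"y":0,"z":0,"ax":0,"ay":0,"az":0,"fingers":6.5},{"x":2.0,"y":0,"z":0,"ax":0,"ay":0,"az":0,"fingers":6.5},{"x":2.2,"y":0,"z":0,"ax":0,"ay":0,"az":0,"fingers":6.5},{"x":2.4,"y":0,"z":0,"ax":0,"ay":0,"az":0,"fingers":6.5}]'

```text
time_s: 6.48
eef_pos: [0.467, -0.2667, 0.0222]
tcp_rot: [0.707, 0.707, -0.0, 0.0]
force: [-0.7, 0.1, -0.7]
width: 0.761
grasp_force: 0.0
```

```bash
python3 -c "
from fit import *
print(manip.read_state()['eef_pos'])
pics=[vision.camera('top'),vision.camera('scene')]
print(find('tissue_roll',(.465,-.21,-.05),pics=pics,tol=40))
save(pics[1],'s1.png',(150,100,450,400),2)"
```

```text
[ 0.46697951 -0.26667312  0.02219752]
[(array([ 0.4683, -0.2021, -0.0659]), np.float64(0.729)), (array([ 0.4685, -0.2053, -0.0011]), np.float64(4.196)), (array([ 0.4679, -0.2025, -0.0473]), np.float64(4.932))]
```

View pics/s1.png

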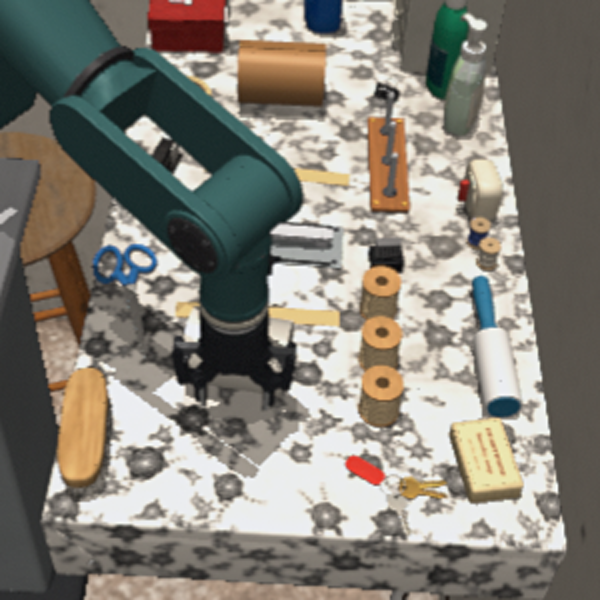

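Request:
move_arm --commands '[{"x":0.2,"y":0,"z":0,"ax":0,"ay":0,"az":0,"fingers":6.5},{"x":0.4,"y":0,"z":0,"ax":0,"ay":0,"az":0,"fingers":6.5},{"x":0.6,"y":0,"z":0,"ax":0,"ay":0,"az":0,"fingers":6.5},{"x":0.8,"y":0,"z":0,"ax":0,"ay":0,"az":0,"fingers":6.5},{"x":1.0,"y":0,"z":0,"ax":0,"ay":0,"az":0,"fingers":6.5},{"x":1.2,"y":0,"z":0,"ax":0,"ay":0,"az":0,"fingers":6.5},{"x":1.4,"y":0,"z":0,"ax":0,"ay":0,"az":0,"fingers":6.5},{"x":1.6,"y":0,"z":0,"ax":0,"ay":0,"az":0,"fingers":6.5},{"x":1.8,"y":0,"z":0,"ax":0,"ay":0,"az":0,"fingers":6.5},{"x":2.0,"y":0,"z":0,"ax":0,"ay":0,"az":0,"fingers":6.5},{"x":2.2,"y":0,"z":0,"ax":0,"ay":0,"az":0,"fingers":6.5},{"x":2.4,"y":0,"z":0,"ax":0,"ay":0,"az":0,"fingers":6.5}]'

```text
time_s: 7.68
eef_pos: [0.467, -0.2427, 0.0222]
tcp_rot: [0.707, 0.707, -0.0, 0.0]
force: [1.1, 0.9, 0.4]
width: 0.759
grasp_force: 0.0
```

Request:
move_arm --commands '[{"x":0.2,"y":0,"z":0,"ax":0,"ay":0,"az":0,"fingers":6.5},{"x":0.4,"y":0,"z":0,"ax":0,"ay":0,"az":0,"fingers":6.5},{"x":0.6,"y":0,"z":0,"ax":0,"ay":0,"az":0,"fingers":6.5},{"x":0.8,"y":0,"z":0,"ax":0,"ay":0,"az":0,"fingers":6.5},{"x":1.0,"y":0,"z":0,"ax":0,"ay":0,"az":0,"fingers":6.5},{"x":1.2,"y":0,"z":0,"ax":0,"ay":0,"az":0,"fingers":6.5},{"x":1.4,"y":0,"z":0,"ax":0,"ay":0,"az":0,"fingers":6.5},{"x":1.6,"y":0,"z":0,"ax":0,"ay":0,"az":0,"fingers":6.5},{"x":1.8,"y":0,"z":0,"ax":0,"ay":0,"az":0,"fingers":6.5},{"x":2.0,"y":0,"z":0,"ax":0,"ay":0,"az":0,"fingers":6.5},{"x":2.2,"y":0,"z":0,"ax":0,"ay":0,"az":0,"fingers":6.5},{"x":2.4,"y":0,"z":0,"ax":0,"ay":0,"az":0,"fingers":6.5}]'

```text
time_s: 8.68
eef_pos: [0.467, -0.2187, 0.0222]
tcp_rot: [0.707, 0.707, -0.0, 0.0]
force: [0.5, 0.7, 0.6]
width: 0.762
grasp_force: 0.0
```

Request:
move_arm --commands '[{"x":0.1,"y":0,"z":0,"ax":0,"ay":0,"az":0,"fingers":6.5},{"x":0.2,"y":0,"z":0,"ax":0,"ay":0,"az":0,"fingers":6.5},{"x":0.3,"y":0,"z":0,"ax":0,"ay":0,"az":0,"fingers":6.5},{"x":0.4,"y":0,"z":0,"ax":0,"ay":0,"az":0,"fingers":6.5},{"x":0.5,"y":0,"z":0,"ax":0,"ay":0,"az":0,"fingers":6.5},{"x":0.6,"y":0,"z":0,"ax":0,"ay":0,"az":0,"fingers":6.5},{"x":0.7,"y":0,"z":0,"ax":0,"ay":0,"az":0,"fingers":6.5},{"x":0.8,"y":0,"z":0,"ax":0,"ay":0,"az":0,"fingers":6.5},{"x":0.9,"y":0,"z":0,"ax":0,"ay":0,"az":0,"fingers":6.5},{"x":1.0,"y":0,"z":0,"ax":0,"ay":0,"az":0,"fingers":6.5},{"x":1.1,"y":0,"z":0,"ax":0,"ay":0,"az":0,"fingers":6.5},{"x":1.2,"y":0,"z":0,"ax":0,"ay":0,"az":0,"fingers":6.5}]'

```text
time_s: 9.68
eef_pos: [0.467, -0.2068, 0.0222]
tcp_rot: [0.707, 0.707, -0.0, 0.0]
force: [0.4, -0.6, -0.2]
width: 0.761
grasp_force: 0.0
```

```bash
python3 -c "
from fit import *
print(manip.read_state()['eef_pos'])
pics=[vision.camera('top'),vision.camera('scene')]
print([(r['score'],r['uv'],r['pixels'].sum()) for p in pics for r in nets.masks_of('tissue_roll',p)], [proj(p,[.467,-.15,.045]) for p in pics])
print(find('tissue_roll',(.465,-.15,-.03),pics=pics,tol=40))
cv2.imwrite('pics/t2.png',np.hstack([cv2.resize(p['color'][b:b+150,a:a+200,::-1],None,fx=2,fy=2) for p,a,b in [(pics[0],220,130),(pics[1],180,200)]]))"
```

```text
[ 0.46702876 -0.20676332  0.02218595]
[(0.85, [313.8, 204.4], np.int64(1115)), (0.76, [275.4, 267.2], np.int64(368)), (0.67, [305.5, 221.9], np.int64(738))] [array([[321.41436044, 211.37860568]]), array([[270.49219037, 258.05247755]])]
[(array([ 0.4763, -0.1444, -0.0911]), np.float64(0.583)), (array([ 0.4745, -0.1483, -0.0073]), np.float64(4.112)), (array([ 0.4758, -0.1444, -0.0599]), np.float64(4.73))]
```

View pics/t2.png

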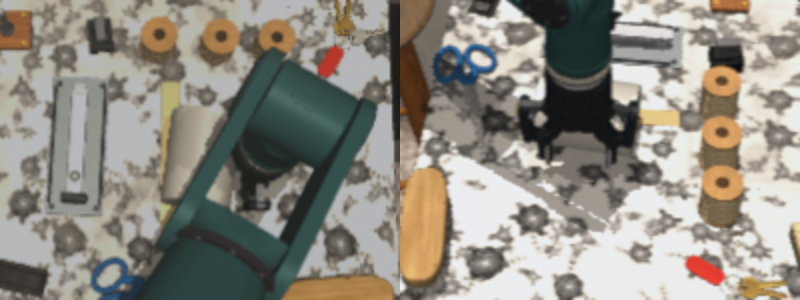

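The roll went along with yaw about -0.09, because rolling free it does not turn under one finger. I'll straddle its top with the open fingers to align it and steer it.

Request:
move_arm --commands '[{"x":-2,"y":0,"z":0,"ax":0,"ay":0,"az":0,"fingers":8.5},{"x":-3,"y":0,"z":-3,"ax":0,"ay":0,"az":0,"fingers":8.5},{"x":-3,"y":0,"z":-7,"ax":0,"ay":0,"az":0,"fingers":8.5},{"x":-3,"y":0,"z":-11,"ax":0,"ay":0,"az":0.0,"fingers":8.5},{"x":-3,"y":0,"z":-14,"ax":0,"ay":0,"az":0,"fingers":8.5},{"x":-6,"y":0,"z":-14,"ax":0,"ay":0,"az":-0.1,"fingers":8.5},{"x":-10,"y":0,"z":-14,"ax":0,"ay":0,"az":-0.2,"fingers":8.5},{"x":-14,"y":0,"z":-14,"ax":0,"ay":0,"az":-0.3,"fingers":8.5},{"x":-14,"y":0,"z":-14,"ax":0,"ay":0,"az":-0.3,"fingers":8.5}]'

```text
time_s: 10.73
eef_pos: [0.466, -0.3532, 0.1618]
tcp_rot: [0.595, 0.804, -0.002, 0.001]
force: [0.2, -0.2, -0.5]
width: 0.996
grasp_force: 0.0
```

```bash
python3 -c "
from fit import *
pics=[vision.camera('top'),vision.camera('scene')]
f=find('tissue_roll',(.474,-.146,-.12),pics=pics,tol=40);print(f)
q=f[-1][0] if len(f)>2 else f[0][0]
print(to([q[0],q[1],.11],q[2]+np.pi/2), manip.read_state()['eef_pos'])"
```

```text
[(array([ 0.4748, -0.1434, -0.1069]), np.float64(0.044)), (array([ 0.4951, -0.1254,  0.0895]), np.float64(5.893)), (array([ 0.4783, -0.1444, -0.017 ]), np.float64(6.146))]
{'d': array([18.93,  7.03,  5.21]), 'rot': array([ 1.000e-03, -1.000e-03, -1.255e+00])} [ 0.46678282 -0.34611641  0.16185226]
```

Request:
move_arm --commands '[{"x":19.2,"y":6.8,"z":2,"ax":0,"ay":0,"az":-1.167,"fingers":8.54},{"x":19.2,"y":6.8,"z":2,"ax":0,"ay":0,"az":-1.167,"fingers":8.54},{"x":19.2,"y":6.8,"z":2,"ax":0,"ay":0,"az":-1.167,"fingers":8.54},{"x":19.2,"y":6.8,"z":2,"ax":0,"ay":0,"az":-1.167,"fingers":8.54},{"x":19.2,"y":6.8,"z":2,"ax":0,"ay":0,"az":-1.167,"fingers":8.54},{"x":19.2,"y":6.8,"z":2,"ax":0,"ay":0,"az":-1.167,"fingers":8.54},{"x":19.2,"y":6.8,"z":2,"ax":0,"ay":0,"az":-1.167,"fingers":8.54},{"x":19.2,"y":6.8,"z":2,"ax":0,"ay":0,"az":-1.167,"fingers":8.54},{"x":19.2,"y":6.8,"z":2,"ax":0,"ay":0,"az":-1.167,"fingers":8.54},{"x":19.2,"y":6.8,"z":4,"ax":0,"ay":0,"az":-1.167,"fingers":8.54},{"x":19.2,"y":6.8,"z":5,"ax":0,"ay":0,"az":-1.167,"fingers":8.54},{"x":19.2,"y":6.8,"z":5.2,"ax":0,"ay":0,"az":-1.167,"fingers":8.54}]'

```text
time_s: 11.93
eef_pos: [0.4734, -0.1415, 0.1077]
tcp_rot: [0.052, 0.999, 0.001, -0.002]
force: [0.4, 0.2, -0.8]
width: 0.998
grasp_force: 0.0
```

```bash
python3 -c "
from fit import *
print(to([.475,-.1425,.08],-.107+np.pi/2), manip.read_state()['eef_pos'])"
```

```text
{'d': array([-0.18, -0.09,  2.77]), 'rot': array([ 0.002, -0.005,  0.002])} [ 0.47338863 -0.14145137  0.10766173]
```

Request:
move_arm --commands '[{"x":-0.1,"y":-0.1,"z":2,"ax":0,"ay":0,"az":0,"fingers":8.54},{"x":-0.1,"y":-0.1,"z":3,"ax":0,"ay":0,"az":0,"fingers":8.54},{"x":-0.1,"y":-0.1,"z":3.6,"ax":0,"ay":0,"az":0,"fingers":8.54},{"x":-0.1,"y":-0.1,"z":4,"ax":0,"ay":0,"az":0,"fingers":8.54},{"x":-0.1,"y":-0.1,"z":4.2,"ax":0,"ay":0,"az":0,"fingers":8.54}]'

```text
time_s: 12.35
eef_pos: [0.476, -0.1443, 0.0678]
tcp_rot: [0.053, 0.999, 0.0, -0.0]
force: [-0.0, -0.4, 0.0]
width: 0.999
grasp_force: 0.0
```

Request:
move_arm --commands '[{"x":0,"y":0,"z":0.2,"ax":0,"ay":0,"az":0,"fingers":8.54},{"x":0,"y":0,"z":0.4,"ax":0,"ay":0,"az":0,"fingers":8.54},{"x":0,"y":0,"z":0.6,"ax":0,"ay":0,"az":0,"fingers":8.54},{"x":0,"y":0,"z":0.8,"ax":0,"ay":0,"az":0,"fingers":8.54}]'

```text
time_s: 12.68
eef_pos: [0.4765, -0.1446, 0.0605]
tcp_rot: [0.052, 0.999, -0.0, 0.0]
force: [0.2, -0.0, -0.5]
width: 1.002
grasp_force: 0.0
```

Request:
move_arm --commands '[{"x":0,"y":0,"z":0.1,"ax":0,"ay":0,"az":0,"fingers":8.54},{"x":0,"y":0,"z":0.2,"ax":0,"ay":0,"az":0,"fingers":8.54},{"x":0,"y":0,"z":0.3,"ax":0,"ay":0,"az":0,"fingers":8.54},{"x":0,"y":0,"z":0.4,"ax":0,"ay":0,"az":0,"fingers":8.54},{"x":0,"y":0,"z":0.4,"ax":0,"ay":0,"az":0,"fingers":8.54}]'

```text
time_s: 13.1
eef_pos: [0.4761, -0.1444, 0.056]
tcp_rot: [0.052, 0.999, 0.0, -0.0]
force: [-0.4, 0.3, 0.4]
width: 1.0
grasp_force: 0.0
```

Request:
move_arm --commands '[{"x":0,"y":0,"z":0.1,"ax":0,"ay":0,"az":0,"fingers":8.54},{"x":0,"y":0,"z":0.2,"ax":0,"ay":0,"az":0,"fingers":8.54},{"x":0,"y":0,"z":0.3,"ax":0,"ay":0,"az":0,"fingers":8.54},{"x":0,"y":0,"z":0.4,"ax":0,"ay":0,"az":0,"fingers":8.54}]'

```text
time_s: 13.43
eef_pos: [0.4762, -0.1445, 0.0521]
tcp_rot: [0.052, 0.999, -0.0, 0.0]
force: [-0.1, 0.1, 0.6]
width: 1.001
grasp_force: 0.0
```

Request:
move_arm --commands '[{"x":0,"y":0,"z":0.1,"ax":0,"ay":0,"az":0,"fingers":8.54},{"x":0,"y":0,"z":0.2,"ax":0,"ay":0,"az":0,"fingers":8.54},{"x":0,"y":0,"z":0.3,"ax":0,"ay":0,"az":0,"fingers":8.54}]'

```text
time_s: 13.68
eef_pos: [0.4762, -0.1445, 0.0491]
tcp_rot: [0.052, 0.999, -0.0, -0.0]
force: [-0.2, -0.3, -0.1]
width: 0.995
grasp_force: 0.0
```

```bash
python3 -c "
from fit import *
p=vision.camera('scene')
t=vision.camera('top')
print(find('tissue_roll',(.475,-.143,-.107),pics=[t]))
save(p,'s3.png',(200,200,360,320),5)"
```

```text
[(array([ 0.4693, -0.1413, -0.0454]), np.float64(1.297))]
```

View pics/s3.png

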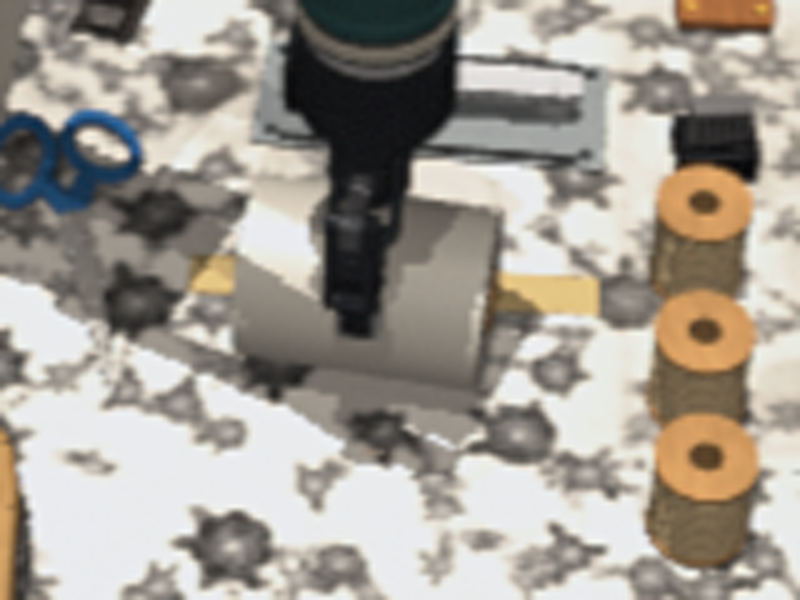

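The fingers straddle the tissue roll neatly near its middle; spools and head are visible beside it, undisturbed. I go down until there is light contact.

Request:
move_arm --commands '[{"x":0,"y":0,"z":0.1,"ax":0,"ay":0,"az":0,"fingers":8.54},{"x":0,"y":0,"z":0.2,"ax":0,"ay":0,"az":0,"fingers":8.54},{"x":0,"y":0,"z":0.2,"ax":0,"ay":0,"az":0,"fingers":8.54}]'

```text
time_s: 14.08
eef_pos: [0.4761, -0.1444, 0.047]
tcp_rot: [0.052, 0.999, 0.0, -0.0]
force: [-0.3, -1.2, 0.0]
width: 1.0
grasp_force: 0.0
```

Request:
move_arm --commands '[{"x":0,"y":0,"z":0.1,"ax":0,"ay":0,"az":0,"fingers":8.54},{"x":0,"y":0,"z":0.1,"ax":0,"ay":0,"az":0,"fingers":8.54}]'

```text
time_s: 14.25
eef_pos: [0.4762, -0.1444, 0.0461]
tcp_rot: [0.052, 0.999, -0.0, 0.0]
force: [0.4, 0.7, 0.2]
width: 1.002
grasp_force: 0.3
```

Request:
move_arm --commands '[{"x":0,"y":0,"z":0.1,"ax":0,"ay":0,"az":0,"fingers":8.54},{"x":0,"y":0,"z":0.1,"ax":0,"ay":0,"az":-0.02,"fingers":8.54},{"x":0,"y":0,"z":0.1,"ax":0,"ay":0,"az":-0.04,"fingers":8.54},{"x":0,"y":0,"z":0.1,"ax":0,"ay":0,"az":-0.06,"fingers":8.54},{"x":0,"y":0,"z":0.1,"ax":0,"ay":0,"az":-0.08,"fingers":8.54},{"x":0,"y":0,"z":0.1,"ax":0,"ay":0,"az":-0.1,"fingers":8.54},{"x":0,"y":0,"z":0.1,"ax":0,"ay":0,"az":-0.115,"fingers":8.54},{"x":0,"y":0,"z":0.1,"ax":0,"ay":0,"az":-0.115,"fingers":8.54}]'

```text
time_s: 14.92
eef_pos: [0.4764, -0.1445, 0.0454]
tcp_rot: [-0.006, 1.0, -0.0, 0.0]
force: [0.3, 0.2, 2.4]
width: 1.0
grasp_force: 2.3
```

```bash
python3 -c "
from fit import *
p=vision.camera('scene')
t=vision.camera('top')
s=manip.read_state();print(s['force'],s['wrist_torque'],s['eef_pos'],s['grasp_force'])
print(find('tissue_roll',(.475,-.143,-.05),pics=[t,p]))
save(p,'s4.png',(200,200,360,320),5)"
```

```text
[-0.1251161  -0.06624185  1.87460529] [ 0.09753848 -0.01427964  0.03978086] [ 0.4763847  -0.14453556  0.04540897] 2.2674857452511787
[(array([ 0.468 , -0.1416,  0.0452]), np.float64(1.359))]
```

View pics/s4.png

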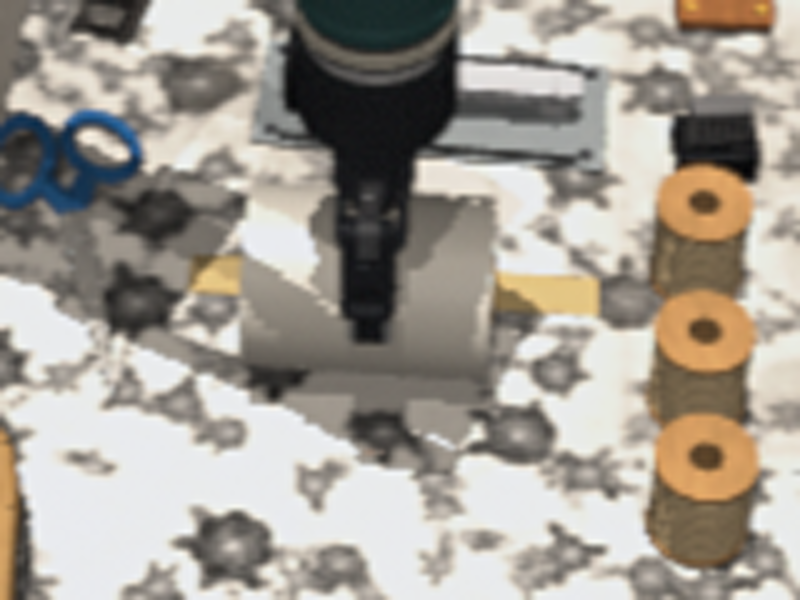

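The roll is now square with the tape (yaw about 0). I ease up a little and carry it on to the tape.

Request:
move_arm --commands '[{"x":0,"y":0,"z":-0.15,"ax":0,"ay":0,"az":0,"fingers":8.54},{"x":0,"y":0.1,"z":-0.15,"ax":0,"ay":0,"az":0,"fingers":8.54},{"x":0,"y":0.25,"z":-0.15,"ax":0,"ay":0,"az":0,"fingers":8.54},{"x":0,"y":0.4,"z":-0.15,"ax":0,"ay":0,"az":0,"fingers":8.54},{"x":0,"y":0.6,"z":-0.15,"ax":0,"ay":0,"az":0,"fingers":8.54},{"x":0,"y":0.8,"z":-0.15,"ax":0,"ay":0,"az":0,"fingers":8.54},{"x":0,"y":1.0,"z":-0.15,"ax":0,"ay":0,"az":0,"fingers":8.54},{"x":0,"y":1.2,"z":-0.15,"ax":0,"ay":0,"az":0,"fingers":8.54},{"x":0,"y":1.4,"z":-0.15,"ax":0,"ay":0,"az":0,"fingers":8.54},{"x":0,"y":1.6,"z":-0.15,"ax":0,"ay":0,"az":0,"fingers":8.54},{"x":0,"y":1.8,"z":-0.15,"ax":0,"ay":0,"az":0,"fingers":8.54},{"x":0,"y":2.0,"z":-0.15,"ax":0,"ay":0,"az":0,"fingers":8.54}]'

```text
time_s: 16.12
eef_pos: [0.476, -0.1242, 0.0467]
tcp_rot: [-0.005, 1.0, -0.0, 0.0]
force: [0.2, 1.1, -0.7]
width: 0.997
grasp_force: 0.0
```

Request:
move_arm --commands '[{"x":0,"y":0.2,"z":0,"ax":0,"ay":0,"az":0,"fingers":8.54},{"x":0,"y":0.4,"z":0,"ax":0,"ay":0,"az":0,"fingers":8.54},{"x":0,"y":0.6,"z":0,"ax":0,"ay":0,"az":0,"fingers":8.54},{"x":0,"y":0.8,"z":0,"ax":0,"ay":0,"az":0,"fingers":8.54},{"x":0,"y":1.0,"z":0,"ax":0,"ay":0,"az":0,"fingers":8.54},{"x":0,"y":1.15,"z":0,"ax":0,"ay":0,"az":0,"fingers":8.54},{"x":0,"y":1.3,"z":0,"ax":0,"ay":0,"az":0,"fingers":8.54},{"x":0,"y":1.45,"z":0,"ax":0,"ay":0,"az":0,"fingers":8.54},{"x":0,"y":1.55,"z":0,"ax":0,"ay":0,"az":0,"fingers":8.54},{"x":0,"y":1.65,"z":0,"ax":0,"ay":0,"az":0,"fingers":8.54},{"x":0,"y":1.65,"z":0,"ax":0,"ay":0,"az":0,"fingers":8.54},{"x":0,"y":1.65,"z":0,"ax":0,"ay":0,"az":0,"fingers":8.54}]'

```text
time_s: 17.12
eef_pos: [0.4758, -0.1079, 0.0467]
tcp_rot: [-0.005, 1.0, -0.0, -0.0]
force: [-0.6, 0.3, 0.2]
width: 1.0
grasp_force: 0.0
```

Request:
move_arm --commands '[{"x":0,"y":0,"z":-0.5,"ax":0,"ay":0,"az":0,"fingers":8.54},{"x":0,"y":0,"z":-1.5,"ax":0,"ay":0,"az":0,"fingers":8.54},{"x":0,"y":0,"z":-4,"ax":0,"ay":0,"az":0,"fingers":8.54},{"x":0,"y":0,"z":-8,"ax":0,"ay":0,"az":0,"fingers":8.54},{"x":0,"y":0,"z":-12,"ax":0,"ay":0,"az":0,"fingers":8.54},{"x":0,"y":0,"z":-14,"ax":0,"ay":0,"az":0,"fingers":8.54},{"x":0,"y":0,"z":-14,"ax":0,"ay":0,"az":0,"fingers":8.54}]'

```text
time_s: 17.7
eef_pos: [0.4792, -0.1092, 0.195]
tcp_rot: [-0.005, 1.0, -0.002, 0.007]
force: [1.0, -0.9, 0.4]
width: 1.002
grasp_force: 0.0
```

```bash
python3 -c "
from fit import *
pics=[vision.camera('top'),vision.camera('scene')]
print(find('tissue_roll',(.476,-.108,0.0),pics=pics,tol=20))
print(to([.495,.327,.2],np.pi/2-.015), manip.read_state()['eef_pos'])"
```

```text
[(array([ 0.4621, -0.1056,  0.0448]), np.float64(0.513)), (array([ 0.4752, -0.1052,  0.0008]), np.float64(0.022)), (array([ 0.4745, -0.106 ,  0.018 ]), np.float64(0.542))]
{'d': array([-2.43, 43.45, -1.42]), 'rot': array([ 0.001, -0.002,  0.025])} [ 0.47507623 -0.10773585  0.18558445]
```

The tissue roll lies at (0.475,-0.106), yaw 0, on the tape. Now the kraft roll, straddled the same way.

Request:
move_arm --commands '[{"x":-2.0,"y":43.4,"z":0,"ax":0,"ay":0,"az":0.025,"fingers":8.54},{"x":-2.0,"y":43.4,"z":0,"ax":0,"ay":0,"az":0.025,"fingers":8.54},{"x":-2.0,"y":43.4,"z":0,"ax":0,"ay":0,"az":0.025,"fingers":8.54},{"x":-2.0,"y":43.4,"z":0,"ax":0,"ay":0,"az":0.025,"fingers":8.54},{"x":-2.0,"y":43.4,"z":0,"ax":0,"ay":0,"az":0.025,"fingers":8.54},{"x":-2.0,"y":43.4,"z":0,"ax":0,"ay":0,"az":0.025,"fingers":8.54},{"x":-2.0,"y":43.4,"z":0,"ax":0,"ay":0,"az":0.025,"fingers":8.54},{"x":-2.0,"y":43.4,"z":0,"ax":0,"ay":0,"az":0.025,"fingers":8.54},{"x":-2.0,"y":43.4,"z":0,"ax":0,"ay":0,"az":0.025,"fingers":8.54},{"x":-2.0,"y":43.4,"z":0,"ax":0,"ay":0,"az":0.025,"fingers":8.54},{"x":-2.0,"y":43.4,"z":0,"ax":0,"ay":0,"az":0.025,"fingers":8.54},{"x":-2.0,"y":43.4,"z":0,"ax":0,"ay":0,"az":0.025,"fingers":8.54}]'

```text
time_s: 18.9
eef_pos: [0.4896, 0.3298, 0.1834]
tcp_rot: [0.005, 1.0, -0.0, -0.002]
force: [-0.2, -1.1, 0.7]
width: 0.998
grasp_force: 0.0
```

```bash
python3 -c "
from fit import *
pics=[vision.camera('top'),vision.camera('scene')]
print(find('tissue_roll',(.476,-.108,0.0),pics=pics,tol=20))
print(find('right_mark',(.484,-.108,0.0),pics=pics,tol=20))
print(find('kraft_roll',(.495,.327,0.0),pics=pics,tol=20))
print(to([.495,.327,.07],np.pi/2-.015), manip.read_state()['eef_pos'])"
```

```text
[(array([ 0.4752, -0.1068, -0.0054]), np.float64(0.035)), (array([ 0.475 , -0.1056, -0.0082]), np.float64(0.046)), (array([ 0.4751, -0.1067, -0.0072]), np.float64(0.089))]
[]
[(array([ 0.4958,  0.323 , -0.0054]), np.float64(0.348)), (array([0.4949, 0.3285, 0.0116]), np.float64(0.053)), (array([ 0.4954,  0.3239, -0.01  ]), np.float64(0.437))]
{'d': array([-0.33,  0.21, 11.68]), 'rot': array([-0.   ,  0.   , -0.002])} [0.49166036 0.32495498 0.18677328]
```

Request:
move_arm --commands '[{"x":0,"y":0.2,"z":4,"ax":0,"ay":0,"az":0,"fingers":8.54},{"x":0,"y":0.2,"z":7,"ax":0,"ay":0,"az":0,"fingers":8.54},{"x":0,"y":0.2,"z":9,"ax":0,"ay":0,"az":0,"fingers":8.54},{"x":0,"y":0.2,"z":10,"ax":0,"ay":0,"az":0,"fingers":8.54},{"x":0,"y":0.2,"z":10.7,"ax":0,"ay":0,"az":0,"fingers":8.54},{"x":0,"y":0.2,"z":11.2,"ax":0,"ay":0,"az":0,"fingers":8.54},{"x":0,"y":0.2,"z":11.6,"ax":0,"ay":0,"az":0,"fingers":8.54},{"x":0,"y":0.2,"z":11.9,"ax":0,"ay":0,"az":0,"fingers":8.54},{"x":0,"y":0.2,"z":12.2,"ax":0,"ay":0,"az":0,"fingers":8.54},{"x":0,"y":0.2,"z":12.4,"ax":0,"ay":0,"az":0,"fingers":8.54}]'

```text
time_s: 20.13
eef_pos: [0.492, 0.3285, 0.0634]
tcp_rot: [0.007, 1.0, 0.0, 0.001]
force: [-0.1, -0.2, 1.9]
width: 0.998
grasp_force: 0.7
```

Request:
move_arm --commands '[{"x":0,"y":0,"z":0.2,"ax":0,"ay":0,"az":0,"fingers":8.54},{"x":0,"y":0,"z":0.4,"ax":0,"ay":0,"az":0,"fingers":8.54},{"x":0,"y":0,"z":0.5,"ax":0,"ay":0,"az":0,"fingers":8.54}]'

```text
time_s: 20.38
eef_pos: [0.4919, 0.3284, 0.0582]
tcp_rot: [0.008, 1.0, 0.0, 0.001]
force: [-0.1, 0.4, -0.6]
width: 1.001
grasp_force: 0.0
```

Request:
move_arm --commands '[{"x":0,"y":0,"z":0.1,"ax":0,"ay":0,"az":0,"fingers":8.54},{"x":0,"y":0,"z":0.1,"ax":0,"ay":0,"az":0,"fingers":8.54},{"x":0,"y":0,"z":0.1,"ax":0,"ay":0,"az":0,"fingers":8.54}]'

```text
time_s: 20.63
eef_pos: [0.4914, 0.3286, 0.0565]
tcp_rot: [0.007, 1.0, 0.0, -0.0]
force: [0.5, 0.3, 0.5]
width: 0.999
grasp_force: 0.7
```

Request:
move_arm --commands '[{"x":0,"y":0,"z":0.1,"ax":0,"ay":0,"az":0,"fingers":8.54},{"x":0,"y":0,"z":0.1,"ax":0,"ay":0,"az":0.02,"fingers":8.54},{"x":0,"y":0,"z":0.1,"ax":0,"ay":0,"az":0.04,"fingers":8.54},{"x":0,"y":0,"z":0.1,"ax":0,"ay":0,"az":0.06,"fingers":8.54},{"x":0,"y":0,"z":0.1,"ax":0,"ay":0,"az":0.072,"fingers":8.54},{"x":0,"y":0,"z":0.1,"ax":0,"ay":0,"az":0.072,"fingers":8.54},{"x":0,"y":0,"z":-0.05,"ax":0,"ay":0,"az":0.072,"fingers":8.54}]'

```text
time_s: 21.22
eef_pos: [0.4914, 0.3281, 0.0568]
tcp_rot: [0.044, 0.999, -0.0, -0.0]
force: [0.5, -0.0, 0.1]
width: 1.0
grasp_force: 0.1
```

Request:
move_arm --commands '[{"x":0,"y":-0.1,"z":0,"ax":0,"ay":0,"az":0,"fingers":8.54},{"x":0,"y":-0.3,"z":0,"ax":0,"ay":0,"az":0,"fingers":8.54},{"x":0,"y":-0.5,"z":0,"ax":0,"ay":0,"az":0,"fingers":8.54},{"x":0,"y":-0.8,"z":0,"ax":0,"ay":0,"az":0,"fingers":8.54},{"x":0,"y":-1.1,"z":0,"ax":0,"ay":0,"az":0,"fingers":8.54},{"x":0,"y":-1.4,"z":0,"ax":0,"ay":0,"az":0,"fingers":8.54},{"x":0,"y":-1.7,"z":0,"ax":0,"ay":0,"az":0,"fingers":8.54},{"x":0,"y":-2.0,"z":0,"ax":0,"ay":0,"az":0,"fingers":8.54},{"x":0,"y":-2.3,"z":0,"ax":0,"ay":0,"az":0,"fingers":8.54},{"x":0,"y":-2.6,"z":0,"ax":0,"ay":0,"az":0,"fingers":8.54},{"x":0,"y":-2.9,"z":0,"ax":0,"ay":0,"az":0,"fingers":8.54},{"x":0,"y":-3.2,"z":0,"ax":0,"ay":0,"az":0,"fingers":8.54}]'

```text
time_s: 22.22
eef_pos: [0.4887, 0.296, 0.0572]
tcp_rot: [0.043, 0.999, -0.0, 0.0]
force: [0.1, 0.6, 0.5]
width: 0.999
grasp_force: 0.1
```

```bash
python3 -c "
from fit import *
p=vision.camera('scene');t=vision.camera('top')
s=manip.read_state();print(s['force'],s['wrist_torque'],s['eef_pos'],s['grasp_force'])
cv2.imwrite('pics/k1.png',np.hstack([cv2.resize(p['color'][b:b+100,a:a+130,::-1],None,fx=3,fy=3) for p,a,b in [(t,100,150),(p,220,90)]]))"
```

```text
[0.10112235 0.21614123 0.03893589] [-0.01243537  0.02923861  0.02214642] [0.48863609 0.29573549 0.05714749] 0.00012769401109835599
```

View pics/k1.png

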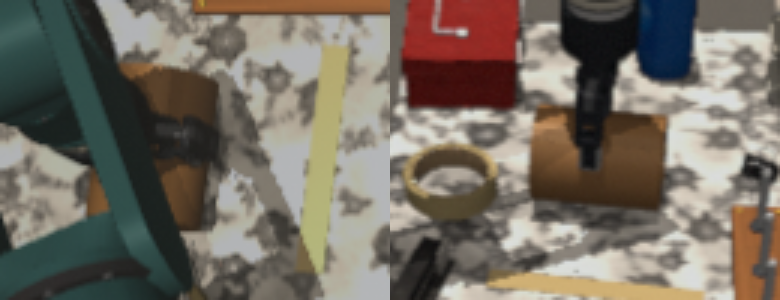

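The kraft roll follows the hand, yawed to match the tape. I carry it on.

Request:
move_arm --commands '[{"x":0,"y":-0.2,"z":0,"ax":0,"ay":0,"az":0,"fingers":8.54},{"x":0,"y":-0.5,"z":0,"ax":0,"ay":0,"az":0,"fingers":8.54},{"x":0,"y":-0.8,"z":0,"ax":0,"ay":0,"az":0,"fingers":8.54},{"x":0,"y":-1.1,"z":0,"ax":0,"ay":0,"az":0,"fingers":8.54},{"x":0,"y":-1.4,"z":0,"ax":0,"ay":0,"az":0,"fingers":8.54},{"x":0,"y":-1.7,"z":0,"ax":0,"ay":0,"az":0,"fingers":8.54},{"x":0,"y":-2.0,"z":0,"ax":0,"ay":0,"az":0,"fingers":8.54},{"x":0,"y":-2.3,"z":0,"ax":0,"ay":0,"az":0,"fingers":8.54},{"x":0,"y":-2.6,"z":0,"ax":0,"ay":0,"az":0,"fingers":8.54},{"x":0,"y":-2.9,"z":0,"ax":0,"ay":0,"az":0,"fingers":8.54},{"x":0,"y":-3.2,"z":0,"ax":0,"ay":0,"az":0,"fingers":8.54},{"x":0,"y":-3.5,"z":0,"ax":0,"ay":0,"az":0,"fingers":8.54}]'

```text
time_s: 23.32
eef_pos: [0.4856, 0.2612, 0.0572]
tcp_rot: [0.043, 0.999, -0.0, 0.0]
force: [0.4, 0.2, 0.3]
width: 1.004
grasp_force: 0.1
```

Request:
move_arm --commands '[{"x":0,"y":-0.3,"z":0,"ax":0,"ay":0,"az":0,"fingers":8.54},{"x":0,"y":-0.6,"z":0,"ax":0,"ay":0,"az":0,"fingers":8.54},{"x":0,"y":-0.9,"z":0,"ax":0,"ay":0,"az":0,"fingers":8.54},{"x":0,"y":-1.2,"z":0,"ax":0,"ay":0,"az":0,"fingers":8.54},{"x":0,"y":-1.5,"z":0,"ax":0,"ay":0,"az":0,"fingers":8.54},{"x":0,"y":-1.8,"z":0,"ax":0,"ay":0,"az":0,"fingers":8.54},{"x":0,"y":-2.1,"z":0,"ax":0,"ay":0,"az":0,"fingers":8.54},{"x":0,"y":-2.4,"z":0,"ax":0,"ay":0,"az":0,"fingers":8.54},{"x":0,"y":-2.7,"z":0,"ax":0,"ay":0,"az":0,"fingers":8.54},{"x":0,"y":-3.0,"z":0,"ax":0,"ay":0,"az":0,"fingers":8.54},{"x":0,"y":-3.3,"z":0,"ax":0,"ay":0,"az":0,"fingers":8.54},{"x":0,"y":-3.6,"z":0,"ax":0,"ay":0,"az":0,"fingers":8.54}]'

```text
time_s: 24.32
eef_pos: [0.4825, 0.2253, 0.0572]
tcp_rot: [0.043, 0.999, -0.0, 0.0]
force: [1.0, 0.2, 0.1]
width: 1.001
grasp_force: 0.1
```

Request:
move_arm --commands '[{"x":0,"y":-0.3,"z":0,"ax":0,"ay":0,"az":0,"fingers":8.54},{"x":0,"y":-0.6,"z":0,"ax":0,"ay":0,"az":0,"fingers":8.54},{"x":0,"y":-0.9,"z":0,"ax":0,"ay":0,"az":0,"fingers":8.54},{"x":0,"y":-1.2,"z":0,"ax":0,"ay":0,"az":0,"fingers":8.54},{"x":0,"y":-1.5,"z":0,"ax":0,"ay":0,"az":0,"fingers":8.54},{"x":0,"y":-1.8,"z":0,"ax":0,"ay":0,"az":0,"fingers":8.54},{"x":0,"y":-2.1,"z":0,"ax":0,"ay":0,"az":0,"fingers":8.54},{"x":0,"y":-2.4,"z":0,"ax":0,"ay":0,"az":0,"fingers":8.54},{"x":0,"y":-2.7,"z":0,"ax":0,"ay":0,"az":0,"fingers":8.54},{"x":0,"y":-3.0,"z":0,"ax":0,"ay":0,"az":0,"fingers":8.54},{"x":0,"y":-3.3,"z":0,"ax":0,"ay":0,"az":0,"fingers":8.54},{"x":0,"y":-3.6,"z":0,"ax":0,"ay":0,"az":0,"fingers":8.54}]'

```text
time_s: 25.32
eef_pos: [0.4794, 0.1894, 0.0572]
tcp_rot: [0.043, 0.999, -0.0, 0.0]
force: [-0.4, 0.1, 0.1]
width: 1.0
grasp_force: 0.1
```

Request:
move_arm --commands '[{"x":0,"y":-0.3,"z":0,"ax":0,"ay":0,"az":0,"fingers":8.54},{"x":0,"y":-0.6,"z":0,"ax":0,"ay":0,"az":0,"fingers":8.54},{"x":0,"y":-0.9,"z":0,"ax":0,"ay":0,"az":0,"fingers":8.54},{"x":0,"y":-1.2,"z":0,"ax":0,"ay":0,"az":0,"fingers":8.54},{"x":0,"y":-1.5,"z":0,"ax":0,"ay":0,"az":0,"fingers":8.54},{"x":0,"y":-1.8,"z":0,"ax":0,"ay":0,"az":0,"fingers":8.54},{"x":0,"y":-2.1,"z":0,"ax":0,"ay":0,"az":0,"fingers":8.54},{"x":0,"y":-2.4,"z":0,"ax":0,"ay":0,"az":0,"fingers":8.54},{"x":0,"y":-2.6,"z":0,"ax":0,"ay":0,"az":0,"fingers":8.54},{"x":0,"y":-2.8,"z":0,"ax":0,"ay":0,"az":0,"fingers":8.54},{"x":0,"y":-3.0,"z":0,"ax":0,"ay":0,"az":0,"fingers":8.54},{"x":0,"y":-3.05,"z":0,"ax":0,"ay":0,"az":0,"fingers":8.54}]'

```text
time_s: 26.32
eef_pos: [0.4767, 0.159, 0.0572]
tcp_rot: [0.043, 0.999, -0.0, -0.0]
force: [0.1, -0.4, 0.0]
width: 1.002
grasp_force: 0.0
```

Request:
move_arm --commands '[{"x":0,"y":0,"z":0,"ax":0,"ay":0,"az":0,"fingers":8.54},{"x":0,"y":0,"z":0,"ax":0,"ay":0,"az":0,"fingers":8.54},{"x":0,"y":0,"z":-0.5,"ax":0,"ay":0,"az":0,"fingers":8.54},{"x":0,"y":0,"z":-1.5,"ax":0,"ay":0,"az":0,"fingers":8.54},{"x":0,"y":0,"z":-4,"ax":0,"ay":0,"az":0,"fingers":8.54},{"x":0,"y":0,"z":-8,"ax":0,"ay":0,"az":0,"fingers":8.54},{"x":0,"y":0,"z":-12,"ax":0,"ay":0,"az":0,"fingers":8.54},{"x":0,"y":0,"z":-13,"ax":0,"ay":0,"az":0,"fingers":8.54},{"x":0,"y":0,"z":-13,"ax":0,"ay":0,"az":0,"fingers":8.54}]'

```text
time_s: 27.07
eef_pos: [0.4796, 0.1601, 0.1937]
tcp_rot: [0.043, 0.999, 0.001, 0.006]
force: [-0.5, -1.0, -0.6]
width: 1.001
grasp_force: 0.0
```

```bash
python3 -c "
from fit import *
pics=[vision.camera('top'),vision.camera('scene')]
print(find('kraft_roll',(.48,.157,-.08),pics=pics,tol=20))
print(find('cutter_head',(.651,-.010,.15),pics=pics,tol=25))
print(to([.6,-.01,.19],np.pi/2+.1), manip.read_state()['eef_pos'])"
```

```text
[(array([ 0.482,  0.158, -0.143]), np.float64(1.858)), (array([ 0.4827,  0.1613, -0.093 ]), np.float64(0.045)), (array([ 0.4828,  0.1601, -0.0896]), np.float64(1.912))]
[(array([ 0.6419, -0.0072,  0.0926]), np.float64(2.242)), (array([ 0.6761,  0.0405, -0.0512]), np.float64(0.083)), (array([ 0.6764,  0.0401, -0.0292]), np.float64(0.372))]
{'d': array([-13.85, -15.77,  -0.54]), 'rot': array([-0.001, -0.004, -0.187])} [0.4756368  0.15914772 0.18496229]
```

Kraft is on its tape (scene: 0.483, 0.161, yaw -0.09; the tape there is y 0.159). The head appears to have been knocked to about (0.676, 0.040). I move aside and look.

Request:
move_arm --commands '[{"x":0,"y":-36,"z":0,"ax":0,"ay":0,"az":0,"fingers":8.54},{"x":0,"y":-36,"z":0,"ax":0,"ay":0,"az":0,"fingers":8.54},{"x":0,"y":-36,"z":0,"ax":0,"ay":0,"az":0,"fingers":8.54},{"x":0,"y":-36,"z":0,"ax":0,"ay":0,"az":0,"fingers":8.54},{"x":0,"y":-36,"z":0,"ax":0,"ay":0,"az":0,"fingers":8.54},{"x":0,"y":-36,"z":0,"ax":0,"ay":0,"az":0,"fingers":8.54},{"x":0,"y":-36,"z":0,"ax":0,"ay":0,"az":0,"fingers":8.54},{"x":0,"y":-36,"z":0,"ax":0,"ay":0,"az":0,"fingers":8.54},{"x":0,"y":-36,"z":0,"ax":0,"ay":0,"az":0,"fingers":8.54},{"x":0,"y":-36,"z":0,"ax":0,"ay":0,"az":0,"fingers":8.54}]'

```text
time_s: 28.2
eef_pos: [0.4441, -0.2038, 0.1854]
tcp_rot: [0.047, 0.999, -0.001, -0.002]
force: [-0.4, -0.2, -1.0]
width: 0.998
grasp_force: 0.0
```

```bash
python3 -c "
from fit import *
pics=[vision.camera('top'),vision.camera('scene')]
print(find('kraft_roll',(.48,.157,-.08),pics=pics,tol=20))
print(find('tissue_roll',(.475,-.107,0),pics=pics,tol=20))
print(find('left_mark',(.496,.157,-.08),pics=pics,tol=20))
print(find('cutter_head',(.676,.04,-.05),pics=pics,tol=20))
print(find('cutter_head',(.676,.04,.2),pics=pics,tol=20))
print(manip.read_state()['eef_pos'])
cv2.imwrite('pics/c1.png',np.hstack([cv2.resize(p['color'][b:b+130,a:a+130,::-1],None,fx=3,fy=3) for p,a,b in [(pics[0],190,120),(pics[1],250,160)]]))"
```

```text
[(array([ 0.4833,  0.1588, -0.0573]), np.float64(0.057)), (array([ 0.4902,  0.1626, -0.0259]), np.float64(0.543)), (array([ 0.4838,  0.1608, -0.048 ]), np.float64(0.63))]
[(array([ 0.4743, -0.1064, -0.0313]), np.float64(0.068)), (array([ 0.4758, -0.1055, -0.0068]), np.float64(0.165)), (array([ 0.4752, -0.1062, -0.002 ]), np.float64(0.242))]
[]
[(array([0.6763, 0.0412, 0.0638]), np.float64(0.169)), (array([ 0.6762,  0.04  , -0.0378]), np.float64(0.172)), (array([0.6761, 0.0415, 0.0361]), np.float64(0.355))]
[(array([0.6757, 0.0412, 0.0549]), np.float64(0.174)), (array([ 0.6762,  0.0403, -0.0335]), np.float64(0.172)), (array([0.676 , 0.0416, 0.037 ]), np.float64(0.352))]
[ 0.44571518 -0.19868747  0.18732549]
```

View pics/c1.png

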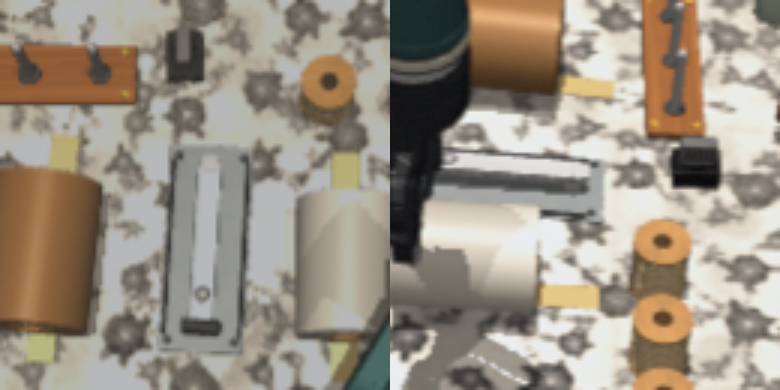

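Both rolls lie along their tapes, with tape showing at both ends. The head at left image (185,55) now stands at about (0.676,0.0395), facing nearly along x. I fetch it.

```bash
python3 -c "
from fit import *
print(to([.676,.0395,.12],np.pi/2+.02))"
```

```text
{'d': array([-20.9 ,  25.7 ,   6.73]), 'rot': array([-0.   ,  0.   , -0.106])}
```

Request:
move_arm --commands '[{"x":-20.9,"y":25.7,"z":0,"ax":0,"ay":0,"az":-0.106,"fingers":5},{"x":-20.9,"y":25.7,"z":0,"ax":0,"ay":0,"az":-0.106,"fingers":5},{"x":-20.9,"y":25.7,"z":0,"ax":0,"ay":0,"az":-0.106,"fingers":5},{"x":-20.9,"y":25.7,"z":0,"ax":0,"ay":0,"az":-0.106,"fingers":5},{"x":-20.9,"y":25.7,"z":0,"ax":0,"ay":0,"az":-0.106,"fingers":5},{"x":-20.9,"y":25.7,"z":0,"ax":0,"ay":0,"az":-0.106,"fingers":5},{"x":-20.9,"y":25.7,"z":0,"ax":0,"ay":0,"az":-0.106,"fingers":5},{"x":-20.9,"y":25.7,"z":0,"ax":0,"ay":0,"az":-0.106,"fingers":5},{"x":-20.9,"y":25.7,"z":3,"ax":0,"ay":0,"az":-0.106,"fingers":5},{"x":-20.9,"y":25.7,"z":6.7,"ax":0,"ay":0,"az":-0.106,"fingers":5},{"x":-20.9,"y":25.7,"z":6.7,"ax":0,"ay":0,"az":-0.106,"fingers":5}]'

```text
time_s: 29.72
eef_pos: [0.6712, 0.0399, 0.11]
tcp_rot: [-0.01, 1.0, 0.0, -0.009]
force: [-1.7, -1.0, -3.5]
width: 0.59
grasp_force: 0.0
```

```bash
python3 -c "
from fit import *
print(to([.676,.0395,.023],np.pi/2+.02),manip.read_state()['eef_pos'])"
```

```text
{'d': array([-0.62, -0.06,  8.69]), 'rot': array([ 0.001, -0.017,  0.001])} [0.67124473 0.03994524 0.10995689]
```

Request:
move_arm --commands '[{"x":0,"y":0,"z":3,"ax":0,"ay":0,"az":0,"fingers":5},{"x":0,"y":0,"z":5,"ax":0,"ay":0,"az":0,"fingers":5},{"x":0,"y":0,"z":6,"ax":0,"ay":0,"az":0,"fingers":5},{"x":0,"y":0,"z":6,"ax":0,"ay":0,"az":0,"fingers":5}]'

```text
time_s: 30.05
eef_pos: [0.6742, 0.0384, 0.0578]
tcp_rot: [-0.009, 1.0, 0.0, -0.003]
force: [-0.7, -0.3, -0.4]
width: 0.589
grasp_force: 0.0
```

```bash
python3 -c "
from fit import *
print(to([.676,.0395,.023],np.pi/2+.02),manip.read_state()['eef_pos'])"
```

```text
{'d': array([-0.2 ,  0.11,  3.48]), 'rot': array([ 0.   , -0.005, -0.001])} [0.67422713 0.03836286 0.05779186]
```

Request:
move_arm --commands '[{"x":0,"y":0,"z":2,"ax":0,"ay":0,"az":0,"fingers":5},{"x":0,"y":0,"z":3,"ax":0,"ay":0,"az":0,"fingers":5},{"x":0,"y":0,"z":3.4,"ax":0,"ay":0,"az":0,"fingers":5},{"x":0,"y":0,"z":3.4,"ax":0,"ay":0,"az":0,"fingers":5},{"x":0,"y":0,"z":3.4,"ax":0,"ay":0,"az":0,"fingers":1},{"x":0,"y":0,"z":3.4,"ax":0,"ay":0,"az":0,"fingers":1},{"x":0,"y":0,"z":3.4,"ax":0,"ay":0,"az":0,"fingers":0.5},{"x":0,"y":0,"z":3.4,"ax":0,"ay":0,"az":0,"fingers":0.5},{"x":0,"y":0,"z":3.4,"ax":0,"ay":0,"az":0,"fingers":0.5}]' --grip_force 50

```text
time_s: 30.8
eef_pos: [0.677, 0.0387, 0.0277]
tcp_rot: [-0.01, 1.0, -0.0, 0.001]
force: [0.0, 0.7, 3.7]
width: 0.152
grasp_force: 51.0
```

```bash
python3 -c "
from fit import *
s=manip.read_state();print(s['eef_pos'],s['force'],s['grasp_force'],s['width'])
yaw=-.045;c=np.array([.4983,.0163]);u=np.array([np.cos(yaw),np.sin(yaw)])
a=c+u*.112
print(a,to([*a,.08],np.pi/2+yaw))"
```

```text
[0.67698545 0.03867049 0.02773836] [0.03077872 0.66378599 3.68087084] 50.98433017730713 0.1522709390755694
[0.61018662 0.0112617 ] {'d': array([ 6.72, -2.61, -5.24]), 'rot': array([-0.   ,  0.003,  0.064])}
```

Request:
move_arm --commands '[{"x":0,"y":0,"z":-1.5,"ax":0,"ay":0,"az":0,"fingers":0.5},{"x":0,"y":0,"z":-3.5,"ax":0,"ay":0,"az":0,"fingers":0.5},{"x":0,"y":0,"z":-5.2,"ax":0,"ay":0,"az":0.02,"fingers":0.5},{"x":2,"y":-1,"z":-5.2,"ax":0,"ay":0,"az":0.04,"fingers":0.5},{"x":4,"y":-2,"z":-5.2,"ax":0,"ay":0,"az":0.064,"fingers":0.5},{"x":5.5,"y":-2.6,"z":-5.2,"ax":0,"ay":0,"az":0.064,"fingers":0.5},{"x":6.3,"y":-2.6,"z":-5.2,"ax":0,"ay":0,"az":0.064,"fingers":0.5},{"x":6.3,"y":-2.6,"z":-4,"ax":0,"ay":0,"az":0.064,"fingers":0.5},{"x":6.3,"y":-2.6,"z":-3,"ax":0,"ay":0,"az":0.064,"fingers":0.5},{"x":6.3,"y":-2.6,"z":-3,"ax":0,"ay":0,"az":0.064,"fingers":0.5},{"x":6.3,"y":-2.6,"z":-3,"ax":0,"ay":0,"az":0.064,"fingers":0.5}]'

```text
time_s: 31.72
eef_pos: [0.613, 0.0119, 0.0539]
tcp_rot: [0.022, 1.0, 0.0, -0.002]
force: [0.3, 0.3, -0.7]
width: 0.148
grasp_force: 50.5
```

```bash
python3 -c "
from fit import *
s=manip.read_state();print(s['eef_pos'],s['force'],s['grasp_force'],s['tcp_rot'])
yaw=-.045;c=np.array([.4983,.0163]);u=np.array([np.cos(yaw),np.sin(yaw)])
a=c+u*.112
print(a,to([*a,.0432],np.pi/2+yaw))
pics=[vision.camera('top'),vision.camera('scene')]
z=s['eef_pos'][2]-.0277
print(find('cutter_head',(a[0],a[1],yaw),z=z,pics=pics,tol=20), find('cutter',(.4983,.0163,yaw),pics=pics,tol=20))
save(pics[1],'g1.png',(280,170,380,250),6)"
```

```text
[0.61295737 0.01191883 0.05392516] [ 0.31289876  0.31213285 -0.72693607] 50.52824378013611 [ 2.21370780e-02  9.99753381e-01  1.28645454e-04 -1.76373634e-03]
[0.61018662 0.0112617 ] {'d': array([ 0.27, -0.08,  1.07]), 'rot': array([ 0.   , -0.004,  0.001])}
[(array([0.6079, 0.0136, 0.0471]), np.float64(1.357))] [(array([ 0.4982,  0.0223, -0.0946]), np.float64(0.188))]
```

View pics/g1.png

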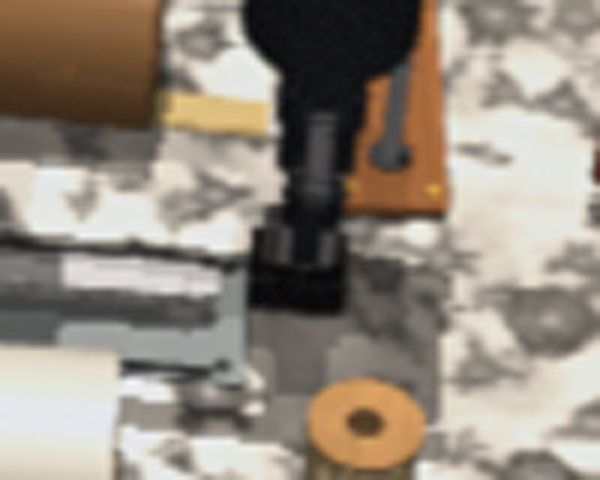

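Request:
move_arm --commands '[{"x":0.1,"y":-0.08,"z":0.6,"ax":0,"ay":0,"az":0,"fingers":0.5},{"x":0.1,"y":-0.08,"z":1.1,"ax":0,"ay":0,"az":0,"fingers":0.5},{"x":0.1,"y":-0.08,"z":1.1,"ax":0,"ay":0,"az":0,"fingers":0.5},{"x":0.1,"y":-0.08,"z":1.1,"ax":0,"ay":0,"az":0,"fingers":0.5}]'

```text
time_s: 32.35
eef_pos: [0.6118, 0.0107, 0.0442]
tcp_rot: [0.022, 1.0, 0.0, -0.001]
force: [-1.7, 0.1, -0.9]
width: 0.149
grasp_force: 50.5
```

```bash
python3 -c "
from fit import *
s=manip.read_state();print(s['eef_pos'],s['force'],s['grasp_force'],s['tcp_rot'])
yaw=-.045;c=np.array([.4983,.0163]);u=np.array([np.cos(yaw),np.sin(yaw)])
print(to([*(c+u*.112),.0432],np.pi/2+yaw))"
```

```text
[0.61183156 0.01067857 0.04424345] [-1.70268208  0.12204418 -0.91884678] 50.51612377166748 [ 2.24330323e-02  9.99747951e-01  1.09218560e-05 -8.90430268e-04]
{'d': array([0.17, 0.05, 0.1 ]), 'rot': array([-0.   , -0.002,  0.   ])}
```

Request:
move_arm --commands '[{"x":0,"y":0.05,"z":0.1,"ax":0,"ay":0,"az":0,"fingers":0.5},{"x":0.3,"y":0.05,"z":0.1,"ax":0,"ay":0,"az":0,"fingers":0.5},{"x":0.6,"y":0.05,"z":0.1,"ax":0,"ay":0,"az":0,"fingers":0.5},{"x":0.9,"y":0.05,"z":0.1,"ax":0,"ay":0,"az":0,"fingers":0.5},{"x":1.2,"y":0.05,"z":0.1,"ax":0,"ay":0,"az":0,"fingers":0.5}]'

```text
time_s: 32.77
eef_pos: [0.6002, 0.0118, 0.0444]
tcp_rot: [0.022, 1.0, -0.0, 0.0]
force: [-0.5, -0.8, -2.1]
width: 0.151
grasp_force: 50.5
```

Request:
move_arm --commands '[{"x":0.3,"y":0,"z":0,"ax":0,"ay":0,"az":0,"fingers":0.5},{"x":0.6,"y":0,"z":0,"ax":0,"ay":0,"az":0,"fingers":0.5},{"x":0.9,"y":0,"z":0,"ax":0,"ay":0,"az":0,"fingers":0.5},{"x":1.2,"y":0,"z":0,"ax":0,"ay":0,"az":0,"fingers":0.5}]'

```text
time_s: 33.1
eef_pos: [0.5882, 0.0123, 0.0443]
tcp_rot: [0.022, 1.0, -0.0, 0.0]
force: [-0.5, -0.6, -0.5]
width: 0.15
grasp_force: 50.5
```

Request:
move_arm --commands '[{"x":0.3,"y":0,"z":0,"ax":0,"ay":0,"az":0,"fingers":0.5},{"x":0.6,"y":0,"z":0,"ax":0,"ay":0,"az":0,"fingers":0.5},{"x":0.9,"y":0,"z":0,"ax":0,"ay":0,"az":0,"fingers":0.5},{"x":1.2,"y":0,"z":0,"ax":0,"ay":0,"az":0,"fingers":0.5}]'

```text
time_s: 33.43
eef_pos: [0.5763, 0.0128, 0.0442]
tcp_rot: [0.022, 1.0, -0.0, 0.0]
force: [1.0, 0.0, -0.4]
width: 0.151
grasp_force: 50.5
```

Request:
move_arm --commands '[{"x":0.4,"y":0,"z":0,"ax":0,"ay":0,"az":0,"fingers":0.5},{"x":0.8,"y":0,"z":0,"ax":0,"ay":0,"az":0,"fingers":0.5},{"x":1.2,"y":0,"z":0,"ax":0,"ay":0,"az":0,"fingers":0.5},{"x":1.6,"y":0,"z":0,"ax":0,"ay":0,"az":0,"fingers":0.5},{"x":2.0,"y":0,"z":0,"ax":0,"ay":0,"az":0,"fingers":0.5},{"x":2.4,"y":0,"z":0,"ax":0,"ay":0,"az":0,"fingers":0.5},{"x":2.8,"y":0,"z":0,"ax":0,"ay":0,"az":0,"fingers":0.5},{"x":3.2,"y":0,"z":0,"ax":0,"ay":0,"az":0,"fingers":0.5}]'

```text
time_s: 34.1
eef_pos: [0.5442, 0.0142, 0.0442]
tcp_rot: [0.022, 1.0, -0.0, 0.0]
force: [0.8, 0.2, -0.9]
width: 0.15
grasp_force: 50.5
```

Request:
move_arm --commands '[{"x":0.4,"y":0,"z":0,"ax":0,"ay":0,"az":0,"fingers":0.5},{"x":0.8,"y":0,"z":0,"ax":0,"ay":0,"az":0,"fingers":0.5},{"x":1.2,"y":0,"z":0,"ax":0,"ay":0,"az":0,"fingers":0.5},{"x":1.6,"y":0,"z":0,"ax":0,"ay":0,"az":0,"fingers":0.5},{"x":2.0,"y":0,"z":0,"ax":0,"ay":0,"az":0,"fingers":0.5},{"x":2.4,"y":0,"z":0,"ax":0,"ay":0,"az":0,"fingers":0.5},{"x":2.8,"y":0,"z":0,"ax":0,"ay":0,"az":0,"fingers":0.5},{"x":3.2,"y":0,"z":0,"ax":0,"ay":0,"az":0,"fingers":0.5}]'

```text
time_s: 34.77
eef_pos: [0.5123, 0.0156, 0.0442]
tcp_rot: [0.022, 1.0, -0.0, 0.0]
force: [0.4, -0.2, -0.5]
width: 0.153
grasp_force: 50.5
```

Request:
move_arm --commands '[{"x":0.4,"y":0,"z":0,"ax":0,"ay":0,"az":0,"fingers":0.5},{"x":0.8,"y":0,"z":0,"ax":0,"ay":0,"az":0,"fingers":0.5},{"x":1.2,"y":0,"z":0,"ax":0,"ay":0,"az":0,"fingers":0.5},{"x":1.6,"y":0,"z":0,"ax":0,"ay":0,"az":0,"fingers":0.5},{"x":2.0,"y":0,"z":0,"ax":0,"ay":0,"az":0,"fingers":0.5},{"x":2.4,"y":0,"z":0,"ax":0,"ay":0,"az":0,"fingers":0.5}]'

```text
time_s: 35.27
eef_pos: [0.4883, 0.0167, 0.0442]
tcp_rot: [0.022, 1.0, -0.0, 0.0]
force: [0.7, -0.6, -0.8]
width: 0.15
grasp_force: 50.5
```

```bash
python3 -c "
from fit import *
s=manip.read_state();print(s['eef_pos'],s['force'],s['wrist_torque'],s['grasp_force'],s['tcp_rot'])
p=vision.camera('scene');t=vision.camera('top')
save(p,'g2.png',(230,170,350,260),6)"
```

```text
[0.48825641 0.01674083 0.04418379] [ 0.69660071 -0.64947444 -0.80547574] [-0.0337002  -0.03696574  0.03828866] 50.51667809486389 [ 2.23824017e-02  9.99749481e-01 -5.55785195e-05  2.02962591e-05]
```

View pics/g2.png

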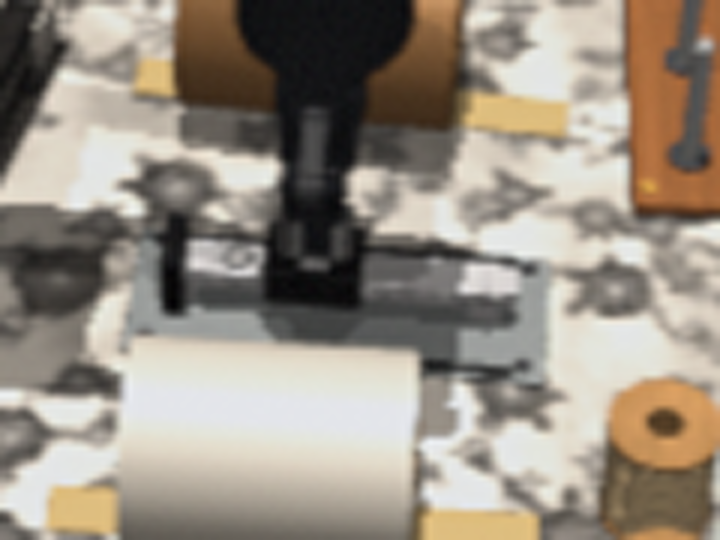

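The head is on the rail at image (312,275), with the ball (240,260) and stop ahead. I slide it home slowly.

Request:
move_arm --commands '[{"x":0.3,"y":0,"z":0,"ax":0,"ay":0,"az":0,"fingers":0.5},{"x":0.6,"y":0,"z":0,"ax":0,"ay":0,"az":0,"fingers":0.5},{"x":0.9,"y":0,"z":0,"ax":0,"ay":0,"az":0,"fingers":0.5},{"x":1.2,"y":0,"z":0,"ax":0,"ay":0,"az":0,"fingers":0.5},{"x":1.5,"y":0,"z":0,"ax":0,"ay":0,"az":0,"fingers":0.5}]'

```text
time_s: 35.78
eef_pos: [0.4741, 0.0173, 0.0446]
tcp_rot: [0.022, 1.0, -0.0, 0.001]
force: [0.3, -0.4, 0.6]
width: 0.15
grasp_force: 50.5
```

Request:
move_arm --commands '[{"x":0.3,"y":0,"z":0,"ax":0,"ay":0,"az":0,"fingers":0.5},{"x":0.6,"y":0,"z":0,"ax":0,"ay":0,"az":0,"fingers":0.5},{"x":0.9,"y":0,"z":0,"ax":0,"ay":0,"az":0,"fingers":0.5},{"x":1.2,"y":0,"z":0,"ax":0,"ay":0,"az":0,"fingers":0.5}]'

```text
time_s: 36.12
eef_pos: [0.4615, 0.0179, 0.0444]
tcp_rot: [0.022, 1.0, -0.0, 0.0]
force: [0.9, -0.5, 2.3]
width: 0.15
grasp_force: 50.7
```

Request:
move_arm --commands '[{"x":0.2,"y":0,"z":0,"ax":0,"ay":0,"az":0,"fingers":0.5},{"x":0.4,"y":0,"z":0,"ax":0,"ay":0,"az":0,"fingers":0.5}]'

```text
time_s: 36.28
eef_pos: [0.4571, 0.0182, 0.0441]
tcp_rot: [0.022, 1.0, -0.0, -0.0]
force: [-0.9, 0.0, 1.1]
width: 0.148
grasp_force: 50.7
```

Request:
move_arm --commands '[{"x":0.1,"y":0,"z":0,"ax":0,"ay":0,"az":0,"fingers":0.5},{"x":0.2,"y":0,"z":0,"ax":0,"ay":0,"az":0,"fingers":0.5},{"x":0.2,"y":0,"z":0,"ax":0,"ay":0,"az":0,"fingers":0.5}]'

```text
time_s: 36.53
eef_pos: [0.4551, 0.0182, 0.0437]
tcp_rot: [0.022, 1.0, -0.0, -0.001]
force: [0.9, -0.2, 0.2]
width: 0.148
grasp_force: 50.6
```

```bash
python3 -c "
from fit import *
s=manip.read_state();print(s['eef_pos'],s['force'],s['grasp_force'])
p=vision.camera('scene');t=vision.camera('top')
print([nets.masks_of('cutter_head',q)[0]['uv'] for q in (t,p)])
cutter=(.4983,.0177,-.045)
print(find('cutter_head',(.455,.02,-.045),z=.015,pics=[t,p],tol=15))
save(p,'g3.png',(230,170,350,260),6)"
```

```text
[0.45514799 0.01824864 0.04372358] [ 0.88964921 -0.20402478  0.1654529 ] 50.570722818374634Traceback (most recent call last):
  File "<string>", line 5, in <module>
    print([nets.masks_of('cutter_head',q)[0]['uv'] for q in (t,p)])
           ~~~~~~~~~~~~~~~~~~~~~~~~~~~~~~^^^
IndexError: list index out of range
```

Request:
move_arm --commands '[{"x":0.1,"y":0,"z":0,"ax":0,"ay":0,"az":0,"fingers":0.5},{"x":0.1,"y":0,"z":0,"ax":0,"ay":0,"az":0,"fingers":0.5}]'

```text
time_s: 36.85
eef_pos: [0.4546, 0.0182, 0.0441]
tcp_rot: [0.022, 1.0, -0.0, -0.0]
force: [0.1, 1.0, -1.0]
width: 0.153
grasp_force: 50.6
```

Request:
move_arm --commands '[{"x":0.1,"y":0,"z":0,"ax":0,"ay":0,"az":0,"fingers":0.5},{"x":0.1,"y":0,"z":0,"ax":0,"ay":0,"az":0,"fingers":0.5}]'

```text
time_s: 37.02
eef_pos: [0.4535, 0.0183, 0.0441]
tcp_rot: [0.022, 1.0, -0.0, -0.0]
force: [0.5, 0.2, -0.4]
width: 0.152
grasp_force: 50.6
```

```bash
python3 -c "
from fit import *
s=manip.read_state();print(s['eef_pos'],s['force'],s['grasp_force'])
p=vision.camera('scene')
save(p,'g3.png',(230,170,350,260),6)"
```

```text
[0.45351435 0.01829652 0.04411784] [ 0.51449327  0.1969841  -0.43770568] 50.57072639465332
```

View pics/g3.png

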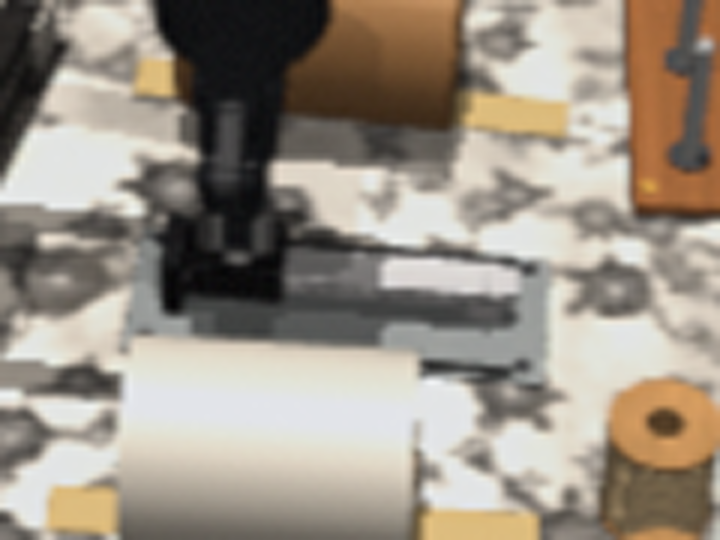

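Close to the stop now. I press on until the stop is felt, then ease back.

Request:
move_arm --commands '[{"x":0.1,"y":0,"z":0,"ax":0,"ay":0,"az":0,"fingers":0.5},{"x":0.1,"y":0,"z":0,"ax":0,"ay":0,"az":0,"fingers":0.5}]'

```text
time_s: 37.23
eef_pos: [0.4526, 0.0183, 0.0442]
tcp_rot: [0.022, 1.0, -0.0, 0.0]
force: [0.6, -0.3, -0.4]
width: 0.147
grasp_force: 50.6
```

Request:
move_arm --commands '[{"x":0.1,"y":0,"z":0,"ax":0,"ay":0,"az":0,"fingers":0.5},{"x":0.1,"y":0,"z":0,"ax":0,"ay":0,"az":0,"fingers":0.5}]'

```text
time_s: 37.4
eef_pos: [0.4525, 0.0183, 0.0444]
tcp_rot: [0.022, 1.0, -0.0, 0.001]
force: [2.1, -0.6, -1.9]
width: 0.148
grasp_force: 50.3
```

Request:
move_arm --commands '[{"x":0.1,"y":0,"z":0,"ax":0,"ay":0,"az":0,"fingers":0.5},{"x":0.1,"y":0,"z":0,"ax":0,"ay":0,"az":0,"fingers":0.5}]'

```text
time_s: 37.57
eef_pos: [0.4524, 0.0183, 0.0446]
tcp_rot: [0.022, 1.0, -0.0, 0.002]
force: [5.7, -0.1, -4.2]
width: 0.153
grasp_force: 50.0
```

Request:
move_arm --commands '[{"x":-0.3,"y":0,"z":0,"ax":0,"ay":0,"az":0,"fingers":0.5},{"x":-0.3,"y":0,"z":0,"ax":0,"ay":0,"az":0,"fingers":0.5},{"x":-0.3,"y":0,"z":0,"ax":0,"ay":0,"az":0,"fingers":3.5},{"x":-0.3,"y":0,"z":0,"ax":0,"ay":0,"az":0,"fingers":3.5},{"x":-0.3,"y":0,"z":0,"ax":0,"ay":0,"az":0,"fingers":3.5},{"x":-0.3,"y":0,"z":-1,"ax":0,"ay":0,"az":0,"fingers":3.5},{"x":-0.3,"y":0,"z":-4,"ax":0,"ay":0,"az":0,"fingers":3.5},{"x":-0.3,"y":0,"z":-8,"ax":0,"ay":0,"az":0,"fingers":5},{"x":-0.3,"y":0,"z":-12,"ax":0,"ay":0,"az":0,"fingers":6},{"x":-0.3,"y":0,"z":-15,"ax":0,"ay":0,"az":0,"fingers":7},{"x":-0.3,"y":0,"z":-15,"ax":0,"ay":0,"az":0,"fingers":7}]'

```text
time_s: 38.48
eef_pos: [0.4575, 0.018, 0.2035]
tcp_rot: [0.022, 1.0, -0.001, 0.008]
force: [0.8, 0.4, 0.6]
width: 0.818
grasp_force: 0.0
```

Request:
move_arm --commands '[{"x":10,"y":-20,"z":0,"ax":0,"ay":0,"az":0,"fingers":7},{"x":10,"y":-20,"z":0,"ax":0,"ay":0,"az":0,"fingers":7},{"x":10,"y":-20,"z":0,"ax":0,"ay":0,"az":0,"fingers":7},{"x":10,"y":-20,"z":0,"ax":0,"ay":0,"az":0,"fingers":7},{"x":10,"y":-20,"z":0,"ax":0,"ay":0,"az":0,"fingers":7},{"x":10,"y":-20,"z":0,"ax":0,"ay":0,"az":0,"fingers":7},{"x":10,"y":-20,"z":0,"ax":0,"ay":0,"az":0,"fingers":7}]'

```text
time_s: 39.07
eef_pos: [0.3431, -0.1795, 0.1945]
tcp_rot: [0.025, 1.0, -0.001, -0.0]
force: [-0.4, -0.2, -0.8]
width: 0.822
grasp_force: 0.0
```

```bash
python3 -c "
from fit import *
pics=[vision.camera('top'),vision.camera('scene')]
print('head',find('cutter_head',(.4535,.02,-.045),z=.0145,pics=pics,tol=15))
print('kr',find('kraft_roll',(.483,.16,-.08),pics=pics,tol=15))
print('ti',find('tissue_roll',(.475,-.107,0),pics=pics,tol=15))
for q in [(.64,-.088,0),(.637,-.168,0),(.636,-.245,0)]: print(find('spool_1',q,False,pics=pics,tol=12))
print('stand',find('stand',(.6575,.183,.02),pics=pics,net='spindle_1'))
cv2.imwrite('pics/c2.png',np.hstack([cv2.resize(p['color'][b:b+130,a:a+130,::-1],None,fx=3,fy=3) for p,a,b in [(pics[0],190,120),(pics[1],250,160)]]))"
```

```text
head [(array([ 0.4529,  0.0197, -0.0538]), np.float64(0.105)), (array([0.451 , 0.0198, 0.0439]), np.float64(0.105)), (array([ 0.4517,  0.0201, -0.0463]), np.float64(0.25))]
kr [(array([ 0.4827,  0.1596, -0.0795]), np.float64(0.035)), (array([ 0.4829,  0.1618, -0.0758]), np.float64(0.025)), (array([ 0.4829,  0.1605, -0.0764]), np.float64(0.067))]
ti [(array([ 0.4751, -0.1068, -0.0055]), np.float64(0.026)), (array([ 0.4753, -0.1053,  0.0039]), np.float64(0.021)), (array([ 0.4754, -0.1065, -0.0034]), np.float64(0.057))]
[(array([ 0.6382, -0.0873,  0.    ]), np.float64(0.125))]
[(array([ 0.6376, -0.1711,  0.    ]), np.float64(0.076)), (array([ 0.6378, -0.1683,  0.    ]), np.float64(0.187)), (array([ 0.6378, -0.1703,  0.    ]), np.float64(0.285))]
[(array([ 0.6371, -0.2469,  0.    ]), np.float64(0.091)), (array([ 0.6375, -0.2435,  0.    ]), np.float64(0.116)), (array([ 0.637 , -0.2463,  0.    ]), np.float64(0.215))]
stand [(array([0.6572, 0.1815, 0.0149]), np.float64(0.054)), (array([0.6584, 0.185 , 0.0062]), np.float64(0.077)), (array([0.6576, 0.1828, 0.0048]), np.float64(0.141))]
```

View pics/c2.png

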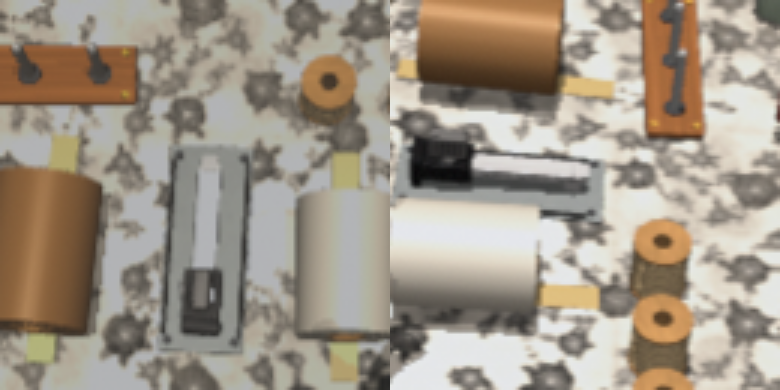

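The head sits at the stop end with the rail clear behind it, and both rolls are still true. Now the spools, gripped front to back.

```bash
python3 -c "
from fit import *
print(to([.638,-.0885,.13],0.0))"
```

```text
{'d': array([-28.89,  10.15,   6.42]), 'rot': array([-0.   ,  0.   ,  1.526])}
```

Request:
move_arm --commands '[{"x":-28.9,"y":10.1,"z":0,"ax":0,"ay":0,"az":1.526,"fingers":7},{"x":-28.9,"y":10.1,"z":0,"ax":0,"ay":0,"az":1.526,"fingers":7},{"x":-28.9,"y":10.1,"z":0,"ax":0,"ay":0,"az":1.526,"fingers":7},{"x":-28.9,"y":10.1,"z":0,"ax":0,"ay":0,"az":1.526,"fingers":7},{"x":-28.9,"y":10.1,"z":0,"ax":0,"ay":0,"az":1.526,"fingers":7},{"x":-28.9,"y":10.1,"z":0,"ax":0,"ay":0,"az":1.526,"fingers":7},{"x":-28.9,"y":10.1,"z":0,"ax":0,"ay":0,"az":1.526,"fingers":7},{"x":-28.9,"y":10.1,"z":0,"ax":0,"ay":0,"az":1.526,"fingers":7},{"x":-28.9,"y":10.1,"z":0,"ax":0,"ay":0,"az":1.526,"fingers":7},{"x":-28.9,"y":10.1,"z":0,"ax":0,"ay":0,"az":1.526,"fingers":7},{"x":-28.9,"y":10.1,"z":0,"ax":0,"ay":0,"az":1.526,"fingers":7},{"x":-28.9,"y":10.1,"z":0,"ax":0,"ay":0,"az":1.526,"fingers":7}]'

```text
time_s: 40.87
eef_pos: [0.6383, -0.089, 0.1935]
tcp_rot: [0.692, 0.722, -0.0, -0.0]
force: [-0.2, -0.2, -0.5]
width: 0.818
grasp_force: 0.0
```

Request:
move_arm --commands '[{"x":0,"y":0,"z":3,"ax":0,"ay":0,"az":0,"fingers":7},{"x":0,"y":0,"z":6.5,"ax":0,"ay":0,"az":0,"fingers":7},{"x":0,"y":0,"z":6.5,"ax":0,"ay":0,"az":0,"fingers":7},{"x":0,"y":0,"z":6.5,"ax":0,"ay":0,"az":0,"fingers":7}]'

```text
time_s: 41.2
eef_pos: [0.6361, -0.0887, 0.126]
tcp_rot: [0.69, 0.724, -0.002, -0.003]
force: [-0.2, 0.3, -0.2]
width: 0.816
grasp_force: 0.0
```

```bash
python3 -c "
from fit import *
pics=[vision.camera('scene'),vision.camera('top')]
print(find('spool_1',(.638,-.088,0),False,pics=pics,tol=12),manip.read_state()['eef_pos'])
print(to([.638,-.0885,.02],0.0))"
```

```text
[(array([ 0.639 , -0.0863,  0.    ]), np.float64(0.216))] [ 0.63973572 -0.08950156  0.13244546]
{'d': array([ 0.13, -0.23, 11.24]), 'rot': array([0.005, 0.001, 0.049])}
```

Request:
move_arm --commands '[{"x":0.1,"y":-0.1,"z":3,"ax":0,"ay":0,"az":0.045,"fingers":7},{"x":0.1,"y":-0.1,"z":6,"ax":0,"ay":0,"az":0.045,"fingers":7},{"x":0.1,"y":-0.1,"z":9,"ax":0,"ay":0,"az":0.045,"fingers":7},{"x":0.1,"y":-0.1,"z":11,"ax":0,"ay":0,"az":0.045,"fingers":7},{"x":0.1,"y":-0.1,"z":11,"ax":0,"ay":0,"az":0.045,"fingers":7},{"x":0.1,"y":-0.1,"z":11,"ax":0,"ay":0,"az":0.045,"fingers":4},{"x":0.1,"y":-0.1,"z":11,"ax":0,"ay":0,"az":0.045,"fingers":4},{"x":0.1,"y":-0.1,"z":11,"ax":0,"ay":0,"az":0.045,"fingers":4},{"x":0.1,"y":-0.1,"z":11,"ax":0,"ay":0,"az":0.045,"fingers":4},{"x":0.1,"y":-0.1,"z":11,"ax":0,"ay":0,"az":0.045,"fingers":4}]' --grip_force 35

```text
time_s: 42.23
eef_pos: [0.6392, -0.0886, 0.0225]
tcp_rot: [0.706, 0.709, 0.002, 0.003]
force: [1.2, -0.7, 6.8]
width: 0.542
grasp_force: 36.5
```

```bash
python3 -c "
from fit import *
s=manip.read_state();print(s['eef_pos'],s['force'],s['grasp_force'],s['width'])
print(to([.6563,.247,.13],0.0))"
```

```text
[ 0.63917432 -0.08860827  0.02252481] [ 1.24440287 -0.72423423  6.83179917] 36.5312132332474 0.5424743987729718
{'d': array([ 33.54,   1.92, -10.79]), 'rot': array([0.006, 0.001, 0.004])}
```

Request:
move_arm --commands '[{"x":0,"y":0,"z":-2,"ax":0,"ay":0,"az":0,"fingers":4},{"x":0,"y":0,"z":-5,"ax":0,"ay":0,"az":0,"fingers":4},{"x":0,"y":0,"z":-9,"ax":0,"ay":0,"az":0,"fingers":4},{"x":0,"y":0,"z":-11,"ax":0,"ay":0,"az":0,"fingers":4},{"x":3,"y":0,"z":-11,"ax":0,"ay":0,"az":0,"fingers":4},{"x":7,"y":0.5,"z":-11,"ax":0,"ay":0,"az":0,"fingers":4},{"x":11,"y":1,"z":-11,"ax":0,"ay":0,"az":0,"fingers":4},{"x":15,"y":1.5,"z":-11,"ax":0,"ay":0,"az":0,"fingers":4},{"x":19,"y":1.9,"z":-11,"ax":0,"ay":0,"az":0,"fingers":4},{"x":23,"y":1.9,"z":-11,"ax":0,"ay":0,"az":0,"fingers":4},{"x":27,"y":1.9,"z":-11,"ax":0,"ay":0,"az":0,"fingers":4},{"x":30,"y":1.9,"z":-11,"ax":0,"ay":0,"az":0,"fingers":4}]'

```text
time_s: 43.23
eef_pos: [0.6541, 0.2155, 0.1294]
tcp_rot: [0.705, 0.709, 0.0, -0.0]
force: [0.7, -0.4, 0.6]
width: 0.54
grasp_force: 36.2
```

Request:
move_arm --commands '[{"x":2,"y":0,"z":0,"ax":0,"ay":0,"az":0,"fingers":4},{"x":3,"y":0,"z":0,"ax":0,"ay":0,"az":0,"fingers":4},{"x":3.5,"y":0,"z":0,"ax":0,"ay":0,"az":0,"fingers":4},{"x":3.5,"y":0,"z":0,"ax":0,"ay":0,"az":0,"fingers":4},{"x":3.5,"y":0,"z":0,"ax":0,"ay":0,"az":0,"fingers":4}]'

```text
time_s: 43.65
eef_pos: [0.6548, 0.2456, 0.1292]
tcp_rot: [0.706, 0.708, -0.0, 0.0]
force: [0.9, 0.1, -0.6]
width: 0.546
grasp_force: 36.2
```

```bash
python3 -c "
from fit import *
s=manip.read_state();e=s['eef_pos'];print(e,s['force'],s['grasp_force'],s['tcp_rot'])
print(to([.6563,.247,.13],0.0))
pics=[vision.camera('scene'),vision.camera('top')]
print(find('spool_1',(e[0],e[1],0),False,z=e[2]-.0225,pics=pics,tol=15))
p=pics[0]
for k in (-1,0,1):
  print(np.round(proj(p,[[.6575-.018*.065*k,.182+.065*k,z] for z in (.01,.083)]).ravel(),1))
save(p,'p1.png',(310,100,390,200),6)"
```

```text
[0.65484143 0.24564346 0.12916255] [ 0.89109533  0.09414362 -0.58812259] 36.21521232649684 [ 7.06043189e-01  7.08168603e-01 -3.74980664e-04  3.22578645e-04]
{'d': array([ 0.14,  0.15, -0.08]), 'rot': array([-0.   ,  0.001,  0.003])}
[(array([0.6555, 0.2481, 0.    ]), np.float64(0.149))]
[344.7 196.  347.3 177. ]
[343.7 180.4 346.3 161.3]
[342.9 165.6 345.3 146.6]
```

View pics/p1.png

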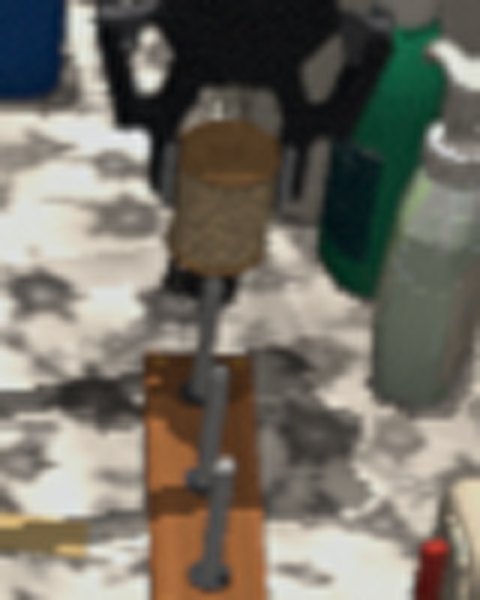

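Predicted spindle pixels match the picture (feet at (208,575), (203,482), (197,393)), and the spool is held upright above the far-left spindle. I lower it.

Request:
move_arm --commands '[{"x":0.1,"y":0.1,"z":1,"ax":0,"ay":0,"az":0,"fingers":4},{"x":0.1,"y":0.1,"z":2,"ax":0,"ay":0,"az":0,"fingers":4},{"x":0.1,"y":0.1,"z":2.5,"ax":0,"ay":0,"az":0,"fingers":4},{"x":0.1,"y":0.1,"z":3.0,"ax":0,"ay":0,"az":0,"fingers":4},{"x":0.1,"y":0.1,"z":3.5,"ax":0,"ay":0,"az":0,"fingers":4}]'

```text
time_s: 44.27
eef_pos: [0.6552, 0.2478, 0.0927]
tcp_rot: [0.706, 0.709, -0.001, -0.0]
force: [0.5, -1.6, 0.4]
width: 0.546
grasp_force: 36.2
```

Request:
move_arm --commands '[{"x":0,"y":0,"z":0.8,"ax":0,"ay":0,"az":0,"fingers":4},{"x":0,"y":0,"z":1.6,"ax":0,"ay":0,"az":0,"fingers":4},{"x":0,"y":0,"z":2.4,"ax":0,"ay":0,"az":0,"fingers":4}]'

```text
time_s: 44.52
eef_pos: [0.6556, 0.248, 0.0694]
tcp_rot: [0.706, 0.709, -0.0, 0.0]
force: [0.2, -0.9, -0.8]
width: 0.541
grasp_force: 36.2
```

Request:
move_arm --commands '[{"x":0,"y":0,"z":0.8,"ax":0,"ay":0,"az":0,"fingers":4},{"x":0,"y":0,"z":1.6,"ax":0,"ay":0,"az":0,"fingers":4},{"x":0,"y":0,"z":2.4,"ax":0,"ay":0,"az":0,"fingers":4},{"x":0,"y":0,"z":2.8,"ax":0,"ay":0,"az":0,"fingers":4}]'

```text
time_s: 44.85
eef_pos: [0.6549, 0.2477, 0.0402]
tcp_rot: [0.706, 0.709, -0.001, -0.001]
force: [-0.1, 0.4, -0.5]
width: 0.545
grasp_force: 36.2
```

Request:
move_arm --commands '[{"x":0,"y":0,"z":0.3,"ax":0,"ay":0,"az":0,"fingers":4},{"x":0,"y":0,"z":0.5,"ax":0,"ay":0,"az":0,"fingers":4},{"x":0,"y":0,"z":0.7,"ax":0,"ay":0,"az":0,"fingers":4}]'

```text
time_s: 45.1
eef_pos: [0.6559, 0.248, 0.0353]
tcp_rot: [0.706, 0.709, 0.0, 0.0]
force: [-0.2, -0.2, -0.1]
width: 0.544
grasp_force: 36.2
```

Request:
move_arm --commands '[{"x":0,"y":0,"z":0.2,"ax":0,"ay":0,"az":0,"fingers":4},{"x":0,"y":0,"z":0.2,"ax":0,"ay":0,"az":0,"fingers":5.8},{"x":0,"y":0,"z":0.2,"ax":0,"ay":0,"az":0,"fingers":5.8},{"x":0,"y":0,"z":0.2,"ax":0,"ay":0,"az":0,"fingers":5.8},{"x":0,"y":0,"z":-1,"ax":0,"ay":0,"az":0,"fingers":5.8},{"x":0,"y":0,"z":-4,"ax":0,"ay":0,"az":0,"fingers":5.8},{"x":0,"y":0,"z":-8,"ax":0,"ay":0,"az":0,"fingers":5.8},{"x":0,"y":0,"z":-12,"ax":0,"ay":0,"az":0,"fingers":5.8},{"x":0,"y":0,"z":-14,"ax":0,"ay":0,"az":0,"fingers":5.8},{"x":-3,"y":-1,"z":-14,"ax":0,"ay":0,"az":0,"fingers":5.8},{"x":-6,"y":-3,"z":-14,"ax":0,"ay":0,"az":0,"fingers":5.8},{"x":-10,"y":-4,"z":-14,"ax":0,"ay":0,"az":0,"fingers":5.8}]'

```text
time_s: 46.1
eef_pos: [0.6151, 0.149, 0.1777]
tcp_rot: [0.704, 0.71, 0.002, 0.0]
force: [0.8, -0.3, -0.4]
width: 0.68
grasp_force: 0.0
```

```bash
python3 -c "
from fit import *
pics=[vision.camera('scene'),vision.camera('top')]
print(find('spool_1',(.656,.247,0),False,z=.01,pics=pics,tol=12))
for q in [(.6377,-.1705,0),(.637,-.2455,0)]: print(find('spool_1',q,False,pics=pics,tol=14))
print(to([.638,-.1705,.15],0.0))"
```

```text
[(array([0.6566, 0.2461, 0.    ]), np.float64(0.123)), (array([0.655 , 0.2452, 0.    ]), np.float64(0.253)), (array([0.6563, 0.2459, 0.    ]), np.float64(0.383))]
[(array([ 0.6377, -0.1675,  0.    ]), np.float64(0.213)), (array([ 0.6353, -0.171 ,  0.    ]), np.float64(0.068)), (array([ 0.636 , -0.1704,  0.    ]), np.float64(0.338))]
[(array([ 0.6364, -0.2438,  0.    ]), np.float64(0.071)), (array([ 0.6378, -0.2469,  0.    ]), np.float64(0.101)), (array([ 0.6364, -0.2458,  0.    ]), np.float64(0.214))]
{'d': array([-31.95,   1.98,   2.54]), 'rot': array([ 0.001, -0.   ,  0.005])}
```

Request:
move_arm --commands '[{"x":-32,"y":2,"z":0,"ax":0,"ay":0,"az":0,"fingers":7},{"x":-32,"y":2,"z":0,"ax":0,"ay":0,"az":0,"fingers":7},{"x":-32,"y":2,"z":0,"ax":0,"ay":0,"az":0,"fingers":7},{"x":-32,"y":2,"z":0,"ax":0,"ay":0,"az":0,"fingers":7},{"x":-32,"y":2,"z":0,"ax":0,"ay":0,"az":0,"fingers":7},{"x":-32,"y":2,"z":0,"ax":0,"ay":0,"az":0,"fingers":7},{"x":-32,"y":2,"z":0,"ax":0,"ay":0,"az":0,"fingers":7},{"x":-32,"y":2,"z":0,"ax":0,"ay":0,"az":0,"fingers":7},{"x":-32,"y":2,"z":0,"ax":0,"ay":0,"az":0,"fingers":7},{"x":-32,"y":2,"z":2.5,"ax":0,"ay":0,"az":0,"fingers":7},{"x":-32,"y":2,"z":5,"ax":0,"ay":0,"az":0,"fingers":7},{"x":-32,"y":2,"z":5,"ax":0,"ay":0,"az":0,"fingers":7}]'

```text
time_s: 47.5
eef_pos: [0.6349, -0.1699, 0.1185]
tcp_rot: [0.705, 0.709, -0.002, -0.005]
force: [-1.4, 0.3, -1.8]
width: 0.823
grasp_force: 0.0
```

```bash
python3 -c "
from fit import *
print(to([.638,-.1705,.022],0.0),manip.read_state()['eef_pos'])"
```

```text
{'d': array([-0.1 ,  0.41,  9.65]), 'rot': array([-0.011, -0.004,  0.005])} [ 0.63487017 -0.16990291  0.11854901]
```

Request:
move_arm --commands '[{"x":0,"y":0.1,"z":4,"ax":0,"ay":0,"az":0,"fingers":7},{"x":0,"y":0.1,"z":7.5,"ax":0,"ay":0,"az":0,"fingers":7},{"x":0,"y":0.1,"z":9,"ax":0,"ay":0,"az":0,"fingers":7},{"x":0,"y":0.1,"z":9.5,"ax":0,"ay":0,"az":0,"fingers":7},{"x":0,"y":0.1,"z":9.5,"ax":0,"ay":0,"az":0,"fingers":7}]'

```text
time_s: 47.92
eef_pos: [0.638, -0.1707, 0.0289]
tcp_rot: [0.705, 0.709, -0.001, -0.001]
force: [-0.7, -0.7, 0.1]
width: 0.82
grasp_force: 0.0
```

```bash
python3 -c "
from fit import *
print(to([.638,-.1705,.022],0.0),manip.read_state()['eef_pos'])"
```

```text
{'d': array([0.02, 0.  , 0.69]), 'rot': array([-0.003, -0.001,  0.006])} [ 0.63802121 -0.17074758  0.02889386]
```

Aligned; lower, grip, lift and carry to the middle spindle (0.657, 0.182).

Request:
move_arm --commands '[{"x":0,"y":0,"z":0.6,"ax":0,"ay":0,"az":0,"fingers":7},{"x":0,"y":0,"z":0.6,"ax":0,"ay":0,"az":0,"fingers":7},{"x":0,"y":0,"z":0.6,"ax":0,"ay":0,"az":0,"fingers":4},{"x":0,"y":0,"z":0.6,"ax":0,"ay":0,"az":0,"fingers":4},{"x":0,"y":0,"z":0.6,"ax":0,"ay":0,"az":0,"fingers":4},{"x":0,"y":0,"z":0.6,"ax":0,"ay":0,"az":0,"fingers":4},{"x":0,"y":0,"z":0.6,"ax":0,"ay":0,"az":0,"fingers":4}]'

```text
time_s: 48.5
eef_pos: [0.6397, -0.1726, 0.0264]
tcp_rot: [0.706, 0.709, 0.001, 0.002]
force: [0.3, -0.3, 6.2]
width: 0.554
grasp_force: 36.5
```

Request:
move_arm --commands '[{"x":0,"y":0,"z":-2,"ax":0,"ay":0,"az":0,"fingers":4},{"x":0,"y":0,"z":-5,"ax":0,"ay":0,"az":0,"fingers":4},{"x":0,"y":0,"z":-9,"ax":0,"ay":0,"az":0,"fingers":4},{"x":0,"y":0,"z":-11,"ax":0,"ay":0,"az":0,"fingers":4},{"x":4,"y":0.3,"z":-11,"ax":0,"ay":0,"az":0,"fingers":4},{"x":8,"y":0.6,"z":-11,"ax":0,"ay":0,"az":0,"fingers":4},{"x":12,"y":1,"z":-11,"ax":0,"ay":0,"az":0,"fingers":4},{"x":16,"y":1.5,"z":-11,"ax":0,"ay":0,"az":0,"fingers":4},{"x":20,"y":1.9,"z":-11,"ax":0,"ay":0,"az":0,"fingers":4},{"x":24,"y":1.9,"z":-11,"ax":0,"ay":0,"az":0,"fingers":4},{"x":28,"y":1.9,"z":-11,"ax":0,"ay":0,"az":0,"fingers":4},{"x":31,"y":1.9,"z":-11,"ax":0,"ay":0,"az":0,"fingers":4}]'

```text
time_s: 49.5
eef_pos: [0.6552, 0.1414, 0.1335]
tcp_rot: [0.705, 0.709, -0.0, -0.001]
force: [-0.7, -0.5, -0.5]
width: 0.554
grasp_force: 36.3
```

Request:
move_arm --commands '[{"x":2,"y":0,"z":0,"ax":0,"ay":0,"az":0,"fingers":4},{"x":3.5,"y":0,"z":0,"ax":0,"ay":0,"az":0,"fingers":4},{"x":4.2,"y":0,"z":0,"ax":0,"ay":0,"az":0,"fingers":4},{"x":4.2,"y":0,"z":0,"ax":0,"ay":0,"az":0,"fingers":4},{"x":4.2,"y":0,"z":0,"ax":0,"ay":0,"az":0,"fingers":4}]'

```text
time_s: 49.92
eef_pos: [0.656, 0.179, 0.1339]
tcp_rot: [0.706, 0.708, -0.001, 0.0]
force: [-1.0, -1.2, 0.1]
width: 0.556
grasp_force: 36.3
```

```bash
python3 -c "
from fit import *
s=manip.read_state();e=s['eef_pos'];print(e,s['grasp_force'])
print(to([.6568,.182,.0325],0.0))
pics=[vision.camera('scene'),vision.camera('top')]
print(find('spool_1',(e[0],e[1],0),False,z=e[2]-.0225,pics=pics,tol=15))"
```

```text
[0.65597208 0.1789533  0.13388165] 36.349291848018765
{'d': array([ 0.32,  0.09, 10.14]), 'rot': array([-0.   ,  0.001,  0.004])}
[(array([0.6567, 0.178 , 0.    ]), np.float64(0.063))]
```

Request:
move_arm --commands '[{"x":0.2,"y":0.05,"z":1,"ax":0,"ay":0,"az":0,"fingers":4},{"x":0.2,"y":0.05,"z":2,"ax":0,"ay":0,"az":0,"fingers":4},{"x":0.2,"y":0.05,"z":2.5,"ax":0,"ay":0,"az":0,"fingers":4},{"x":0.2,"y":0.05,"z":3.0,"ax":0,"ay":0,"az":0,"fingers":4},{"x":0.2,"y":0.05,"z":3.5,"ax":0,"ay":0,"az":0,"fingers":4}]'

```text
time_s: 50.53
eef_pos: [0.656, 0.1818, 0.0977]
tcp_rot: [0.706, 0.709, -0.001, -0.0]
force: [0.0, -0.7, -0.5]
width: 0.554
grasp_force: 36.3
```

Request:
move_arm --commands '[{"x":0,"y":0,"z":0.8,"ax":0,"ay":0,"az":0,"fingers":4},{"x":0,"y":0,"z":1.6,"ax":0,"ay":0,"az":0,"fingers":4},{"x":0,"y":0,"z":2.4,"ax":0,"ay":0,"az":0,"fingers":4}]'

```text
time_s: 50.78
eef_pos: [0.6564, 0.182, 0.0744]
tcp_rot: [0.706, 0.709, -0.0, 0.0]
force: [0.0, -0.1, -0.8]
width: 0.553
grasp_force: 36.4
```

Request:
move_arm --commands '[{"x":0,"y":0,"z":0.8,"ax":0,"ay":0,"az":0,"fingers":4},{"x":0,"y":0,"z":1.6,"ax":0,"ay":0,"az":0,"fingers":4},{"x":0,"y":0,"z":2.4,"ax":0,"ay":0,"az":0,"fingers":4},{"x":0,"y":0,"z":2.8,"ax":0,"ay":0,"az":0,"fingers":4}]'

```text
time_s: 51.12
eef_pos: [0.6557, 0.1818, 0.0453]
tcp_rot: [0.706, 0.709, -0.001, -0.001]
force: [0.3, -0.0, -1.3]
width: 0.557
grasp_force: 36.4
```

Request:
move_arm --commands '[{"x":0,"y":0,"z":0.3,"ax":0,"ay":0,"az":0,"fingers":4},{"x":0,"y":0,"z":0.6,"ax":0,"ay":0,"az":0,"fingers":4},{"x":0,"y":0,"z":0.8,"ax":0,"ay":0,"az":0,"fingers":4}]'

```text
time_s: 51.37
eef_pos: [0.6566, 0.182, 0.0391]
tcp_rot: [0.706, 0.709, 0.0, 0.0]
force: [0.3, -0.4, -0.8]
width: 0.554
grasp_force: 36.3
```

Request:
move_arm --commands '[{"x":0,"y":0,"z":0.2,"ax":0,"ay":0,"az":0,"fingers":4},{"x":0,"y":0,"z":0.2,"ax":0,"ay":0,"az":0,"fingers":5.8},{"x":0,"y":0,"z":0.2,"ax":0,"ay":0,"az":0,"fingers":5.8},{"x":0,"y":0,"z":0.2,"ax":0,"ay":0,"az":0,"fingers":5.8},{"x":0,"y":0,"z":-1,"ax":0,"ay":0,"az":0,"fingers":5.8},{"x":0,"y":0,"z":-4,"ax":0,"ay":0,"az":0,"fingers":5.8},{"x":0,"y":0,"z":-8,"ax":0,"ay":0,"az":0,"fingers":5.8},{"x":0,"y":0,"z":-12,"ax":0,"ay":0,"az":0,"fingers":5.8},{"x":0,"y":0,"z":-14,"ax":0,"ay":0,"az":0,"fingers":5.8},{"x":-3,"y":-1,"z":-14,"ax":0,"ay":0,"az":0,"fingers":5.8},{"x":-7,"y":-2,"z":-14,"ax":0,"ay":0,"az":0,"fingers":5.8},{"x":-11,"y":-2,"z":-14,"ax":0,"ay":0,"az":0,"fingers":5.8}]'

```text
time_s: 52.37
eef_pos: [0.6361, 0.0721, 0.1821]
tcp_rot: [0.704, 0.71, 0.001, 0.001]
force: [1.0, -1.1, -1.0]
width: 0.679
grasp_force: 0.0
```

```bash
python3 -c "
from fit import *
pics=[vision.camera('scene'),vision.camera('top')]
for q in [(.6565,.182,0),(.656,.247,0)]: print(find('spool_1',q,False,z=.01,pics=pics,tol=9))
print(find('spool_1',(.637,-.2455,0),False,pics=pics,tol=14))
print(to([.6375,-.246,.15],0.0))"
```

```text
[(array([0.6569, 0.1863, 0.    ]), np.float64(0.364)), (array([0.6633, 0.1635, 0.    ]), np.float64(2.744)), (array([0.6566, 0.1797, 0.    ]), np.float64(3.161))]
[(array([0.6569, 0.1885, 0.    ]), np.float64(0.364)), (array([0.6557, 0.2471, 0.    ]), np.float64(0.469)), (array([0.6556, 0.2453, 0.    ]), np.float64(2.003))]
[(array([ 0.637 , -0.2439,  0.    ]), np.float64(0.066)), (array([ 0.6366, -0.2463,  0.    ]), np.float64(0.057)), (array([ 0.6367, -0.246 ,  0.    ]), np.float64(0.153))]
{'d': array([-31.92,  -0.13,   2.93]), 'rot': array([ 0.   , -0.   ,  0.006])}
```

Request:
move_arm --commands '[{"x":-32,"y":0,"z":0,"ax":0,"ay":0,"az":0.006,"fingers":7},{"x":-32,"y":0,"z":0,"ax":0,"ay":0,"az":0.006,"fingers":7},{"x":-32,"y":0,"z":0,"ax":0,"ay":0,"az":0.006,"fingers":7},{"x":-32,"y":0,"z":0,"ax":0,"ay":0,"az":0.006,"fingers":7},{"x":-32,"y":0,"z":0,"ax":0,"ay":0,"az":0.006,"fingers":7},{"x":-32,"y":0,"z":0,"ax":0,"ay":0,"az":0.006,"fingers":7},{"x":-32,"y":0,"z":0,"ax":0,"ay":0,"az":0.006,"fingers":7},{"x":-32,"y":0,"z":0,"ax":0,"ay":0,"az":0.006,"fingers":7},{"x":-32,"y":0,"z":0,"ax":0,"ay":0,"az":0.006,"fingers":7},{"x":-32,"y":0,"z":2.5,"ax":0,"ay":0,"az":0.006,"fingers":7},{"x":-32,"y":0,"z":5,"ax":0,"ay":0,"az":0.006,"fingers":7},{"x":-32,"y":0,"z":5,"ax":0,"ay":0,"az":0.006,"fingers":7}]'

```text
time_s: 53.77
eef_pos: [0.6359, -0.2453, 0.1225]
tcp_rot: [0.707, 0.707, -0.002, -0.006]
force: [-0.3, 0.6, -1.3]
width: 0.82
grasp_force: 0.0
```

Request:
move_arm --commands '[{"x":0,"y":0,"z":3,"ax":0,"ay":0,"az":0,"fingers":7},{"x":0,"y":0,"z":4.5,"ax":0,"ay":0,"az":0,"fingers":7},{"x":0,"y":0,"z":5,"ax":0,"ay":0,"az":0,"fingers":7},{"x":0,"y":0,"z":5,"ax":0,"ay":0,"az":0,"fingers":7}]'

```text
time_s: 54.1
eef_pos: [0.6378, -0.2464, 0.0778]
tcp_rot: [0.707, 0.707, -0.001, -0.002]
force: [0.1, 0.5, 0.3]
width: 0.82
grasp_force: 0.0
```

```bash
python3 -c "
from fit import *
print(to([.637,-.2465,.024],0.0),manip.read_state()['eef_pos'])"
```

```text
{'d': array([-0.02, -0.06,  5.38]), 'rot': array([-0.003, -0.002, -0.   ])} [ 0.63778109 -0.24643474  0.07777848]
```

Request:
move_arm --commands '[{"x":0,"y":-0.1,"z":3,"ax":0,"ay":0,"az":0,"fingers":7},{"x":0,"y":-0.1,"z":5,"ax":0,"ay":0,"az":0,"fingers":7},{"x":0,"y":-0.1,"z":5.5,"ax":0,"ay":0,"az":0,"fingers":7},{"x":0,"y":-0.1,"z":5.5,"ax":0,"ay":0,"az":0,"fingers":7},{"x":0,"y":-0.1,"z":5.5,"ax":0,"ay":0,"az":0,"fingers":4},{"x":0,"y":-0.1,"z":5.5,"ax":0,"ay":0,"az":0,"fingers":4},{"x":0,"y":-0.1,"z":5.5,"ax":0,"ay":0,"az":0,"fingers":4},{"x":0,"y":-0.1,"z":5.5,"ax":0,"ay":0,"az":0,"fingers":4},{"x":0,"y":-0.1,"z":5.5,"ax":0,"ay":0,"az":0,"fingers":4}]'

```text
time_s: 54.85
eef_pos: [0.6389, -0.2489, 0.0273]
tcp_rot: [0.708, 0.706, 0.001, 0.003]
force: [1.0, 0.5, 6.5]
width: 0.543
grasp_force: 37.7
```

Request:
move_arm --commands '[{"x":0,"y":0,"z":-2,"ax":0,"ay":0,"az":0,"fingers":4},{"x":0,"y":0,"z":-5,"ax":0,"ay":0,"az":0,"fingers":4},{"x":0,"y":0,"z":-9,"ax":0,"ay":0,"az":0,"fingers":4},{"x":0,"y":0,"z":-11,"ax":0,"ay":0,"az":0,"fingers":4},{"x":4,"y":0.3,"z":-11,"ax":0,"ay":0,"az":0,"fingers":4},{"x":8,"y":0.6,"z":-11,"ax":0,"ay":0,"az":0,"fingers":4},{"x":12,"y":1,"z":-11,"ax":0,"ay":0,"az":0,"fingers":4},{"x":16,"y":1.5,"z":-11,"ax":0,"ay":0,"az":0,"fingers":4},{"x":20,"y":2,"z":-11,"ax":0,"ay":0,"az":0,"fingers":4},{"x":24,"y":2,"z":-11,"ax":0,"ay":0,"az":0,"fingers":4},{"x":28,"y":2,"z":-11,"ax":0,"ay":0,"az":0,"fingers":4},{"x":32,"y":2,"z":-11,"ax":0,"ay":0,"az":0,"fingers":4}]'

```text
time_s: 55.85
eef_pos: [0.6574, 0.0737, 0.1342]
tcp_rot: [0.708, 0.706, -0.0, -0.0]
force: [0.5, 0.0, -0.7]
width: 0.54
grasp_force: 37.0
```

Request:
move_arm --commands '[{"x":2,"y":0,"z":0,"ax":0,"ay":0,"az":0,"fingers":4},{"x":3.5,"y":0,"z":0,"ax":0,"ay":0,"az":0,"fingers":4},{"x":4.3,"y":0,"z":0,"ax":0,"ay":0,"az":0,"fingers":4},{"x":4.3,"y":0,"z":0,"ax":0,"ay":0,"az":0,"fingers":4},{"x":4.3,"y":0,"z":0,"ax":0,"ay":0,"az":0,"fingers":4}]'

```text
time_s: 56.27
eef_pos: [0.658, 0.1138, 0.134]
tcp_rot: [0.708, 0.706, -0.0, 0.0]
force: [-0.3, -0.2, -1.6]
width: 0.54
grasp_force: 37.0
```

```bash
python3 -c "
from fit import *
s=manip.read_state();e=s['eef_pos'];print(e,s['grasp_force'])
print(to([.6578,.117,.0325],0.0))
pics=[vision.camera('scene'),vision.camera('top')]
for dz in (.0225,.026):print(find('spool_1',(e[0],e[1],0),False,z=e[2]-dz,pics=pics[:1],tol=15))"
```

```text
[0.65795891 0.11377075 0.13404594] 36.979508628719486
{'d': array([ 3.300e-01, -1.000e-02,  1.015e+01]), 'rot': array([-0.   ,  0.001, -0.003])}
[(array([0.6574, 0.1121, 0.    ]), np.float64(0.172))]
[(array([0.6584, 0.1168, 0.    ]), np.float64(0.167))]
```

Request:
move_arm --commands '[{"x":0.1,"y":0,"z":1,"ax":0,"ay":0,"az":0,"fingers":4},{"x":0.1,"y":0,"z":2,"ax":0,"ay":0,"az":0,"fingers":4},{"x":0.1,"y":0,"z":2.5,"ax":0,"ay":0,"az":0,"fingers":4},{"x":0.1,"y":0,"z":3.0,"ax":0,"ay":0,"az":0,"fingers":4},{"x":0.1,"y":0,"z":3.5,"ax":0,"ay":0,"az":0,"fingers":4}]'

```text
time_s: 56.88
eef_pos: [0.6574, 0.1157, 0.0978]
tcp_rot: [0.708, 0.706, -0.001, -0.0]
force: [-1.0, 0.1, -0.6]
width: 0.539
grasp_force: 37.0
```

Request:
move_arm --commands '[{"x":0,"y":0,"z":0.8,"ax":0,"ay":0,"az":0,"fingers":4},{"x":0,"y":0,"z":1.6,"ax":0,"ay":0,"az":0,"fingers":4},{"x":0,"y":0,"z":2.4,"ax":0,"ay":0,"az":0,"fingers":4}]'

```text
time_s: 57.13
eef_pos: [0.6578, 0.1159, 0.0744]
tcp_rot: [0.708, 0.706, -0.0, 0.0]
force: [-0.0, 0.4, -1.6]
width: 0.539
grasp_force: 37.0
```

Request:
move_arm --commands '[{"x":0,"y":0,"z":0.8,"ax":0,"ay":0,"az":0,"fingers":4},{"x":0,"y":0,"z":1.6,"ax":0,"ay":0,"az":0,"fingers":4},{"x":0,"y":0,"z":2.4,"ax":0,"ay":0,"az":0,"fingers":4},{"x":0,"y":0,"z":2.8,"ax":0,"ay":0,"az":0,"fingers":4}]'

```text
time_s: 57.47
eef_pos: [0.6571, 0.1158, 0.0453]
tcp_rot: [0.708, 0.706, -0.001, -0.001]
force: [0.6, -0.4, -1.4]
width: 0.541
grasp_force: 37.0
```

Request:
move_arm --commands '[{"x":0,"y":0,"z":0.3,"ax":0,"ay":0,"az":0,"fingers":4},{"x":0,"y":0,"z":0.6,"ax":0,"ay":0,"az":0,"fingers":4},{"x":0,"y":0,"z":0.8,"ax":0,"ay":0,"az":0,"fingers":4}]'

```text
time_s: 57.72
eef_pos: [0.658, 0.1159, 0.0391]
tcp_rot: [0.708, 0.706, 0.0, 0.0]
force: [0.2, 0.2, -0.6]
width: 0.539
grasp_force: 37.0
```

Request:
move_arm --commands '[{"x":0,"y":0,"z":0.15,"ax":0,"ay":0,"az":0,"fingers":4},{"x":0,"y":0,"z":0.15,"ax":0,"ay":0,"az":0,"fingers":5.8},{"x":0,"y":0,"z":0.15,"ax":0,"ay":0,"az":0,"fingers":5.8},{"x":0,"y":0,"z":0.15,"ax":0,"ay":0,"az":0,"fingers":5.8},{"x":0,"y":0,"z":-1,"ax":0,"ay":0,"az":0,"fingers":5.8},{"x":0,"y":0,"z":-4,"ax":0,"ay":0,"az":0,"fingers":5.8},{"x":0,"y":0,"z":-8,"ax":0,"ay":0,"az":0,"fingers":5.8},{"x":0,"y":0,"z":-12,"ax":0,"ay":0,"az":0,"fingers":5.8},{"x":0,"y":0,"z":-15,"ax":0,"ay":0,"az":0,"fingers":5.8},{"x":-3,"y":-2,"z":-16,"ax":0,"ay":0,"az":0,"fingers":5.8},{"x":-7,"y":-5,"z":-16,"ax":0,"ay":0,"az":0,"fingers":5.8},{"x":-11,"y":-8,"z":-16,"ax":0,"ay":0,"az":0,"fingers":5.8}]'

```text
time_s: 58.72
eef_pos: [0.588, 0.0188, 0.2025]
tcp_rot: [0.707, 0.707, 0.002, 0.002]
force: [1.0, -1.6, 0.5]
width: 0.68
grasp_force: 0.0
```

Request:
move_arm --commands '[{"x":-15,"y":-12,"z":0,"ax":0,"ay":0,"az":0,"fingers":5.8},{"x":-15,"y":-12,"z":0,"ax":0,"ay":0,"az":0,"fingers":5.8},{"x":-15,"y":-12,"z":0,"ax":0,"ay":0,"az":0,"fingers":5.8},{"x":-25,"y":-12,"z":0,"ax":0,"ay":0,"az":0,"fingers":5.8},{"x":-25,"y":-12,"z":0,"ax":0,"ay":0,"az":0,"fingers":5.8},{"x":-25,"y":-12,"z":0,"ax":0,"ay":0,"az":0,"fingers":5.8},{"x":-25,"y":-12,"z":0,"ax":0,"ay":0,"az":0,"fingers":5.8},{"x":-25,"y":-12,"z":0,"ax":0,"ay":0,"az":0,"fingers":5.8},{"x":-25,"y":-12,"z":0,"ax":0,"ay":0,"az":0,"fingers":5.8}]'

```text
time_s: 59.47
eef_pos: [0.4667, -0.232, 0.2004]
tcp_rot: [0.709, 0.705, 0.0, 0.001]
force: [-0.1, 1.2, 0.4]
width: 0.678
grasp_force: 0.0
```

```bash
python3 -c "
from fit import *
pics=[vision.camera('top'),vision.camera('scene')]
print(find('kraft_roll',(.483,.16,-.08),pics=pics,tol=15))
print(find('tissue_roll',(.475,-.107,0),pics=pics,tol=15))
print(find('cutter_head',(.4535,.02,-.045),z=.0145,pics=pics,tol=15))
a=cv2.resize(pics[0]['color'][110:250,120:320,::-1],None,fx=2,fy=2)
b=cv2.resize(pics[1]['color'][110:250,220:420,::-1],None,fx=2,fy=2)
cv2.imwrite('pics/f.png',np.vstack([a,b]))"
```

```text
[(array([ 0.4832,  0.1593, -0.0783]), np.float64(0.029))]
[(array([ 0.474 , -0.1069, -0.0018]), np.float64(0.02)), (array([ 0.4763, -0.1061, -0.0245]), np.float64(0.138)), (array([ 0.4751, -0.1065,  0.0079]), np.float64(0.17))]
[(array([ 0.4532,  0.0207, -0.124 ]), np.float64(0.205))]
```

View pics/f.png

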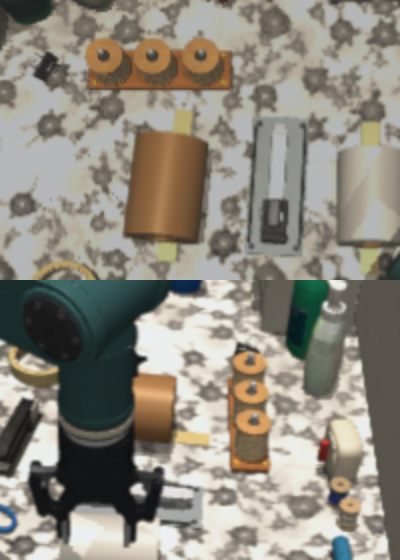

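All three spools stand on their own spindles (top view, (105,57), (153,55), (202,55)) with the spindle tips showing. Both rolls lie along their tapes and the head is at the stop, so I hand it in.

```bash
python3 -c "
from station import manip
print(manip.close_job())"
```

```text
the job is handed in; nothing more can be done
None
```

The job is handed in at about 60 s of robot time: both rolls lie along their tapes, the cutter head is at the closed end of its rail, and all three spools are on their own spindles. I could not see the ball catch; I judged it from the force as the head passed over and from feeling the stop.

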